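# Tip the cane crates, dispatch the stamped one

## Robot

A 6-joint arm with a two-finger parallel gripper is mounted at the origin on the work surface. World frame = base frame: x ahead of the robot, y to its left, z up, the work surface at z = 0. Lengths are in m, angles in rad, forces in N, time in s.
With the tool pointing down it reaches from about 0.3 to 0.825 m from the base axis. Payload 5.4 kg.
Tool frame: the origin (TCP) lies midway between the tips of the shut fingers; the grasp point (between the pads) lies 19 mm behind it; z points along the fingers, y is the direction in which the jaws open and shut (so a half turn about z gives the same grasp; the last joint's range is limited). The gripper opens to 92 mm and grips with 3 to 60 N. Pads are 20 mm wide; open, the fingers measure 128 mm over their backs; the gripper's body (75 mm by 189 mm) begins 69 mm behind the grasp point.
Start: joints at [0.945, 0.158, 1.597, -0, 1.386, -0.21], TCP at [0.232, 0.526, 0.215] pointing down, gripper open.
Joint ranges: [-2.91, 2.91], [-0.94, 2.29], [0.18, 2.7], [-1.29, 4.43], [0.17, 2.64], [-3, 3]. Speed limits (rad/s): [2.57, 2.57, 3.14, 3.14, 3.14, 3.14].

## Interface

Orientations are given as [roll, pitch, yaw] about the fixed x, y, z axes, in that order (R = Rz(yaw) Ry(pitch) Rx(roll)).
In Python, from rig import read_state, imaging, env gives the robot as it stands.
- The arm moves only by the tool arm_command, never from a script. Its arguments are lists of equal length, an entry for each row: "delta_rot": the turn, a rotation vector about the tool's x, y, z in rad, a list of three; "delta_pos": the shift along the tool's x, y, z in mm, a list of three; "claw": the finger opening in mm, from 0 to 91.9. A call has exactly 8 rows; each row shifts and turns the pose as measured when the row begins, along the tool's axes as they then stand; what a row does not reach is not made up. A row lasts 1/10 s, in which the tool goes at most 50 mm and 8.59 degrees, less where a joint would pass 70% of its speed; a pose out of reach is approached as far as the arm can. A call is refused whole if a number of a shift passes 50 or a number of a turn 0.15, either way. A call with a gripper value outside its range is refused whole. The fingers move at their own pace and stop on an object; the grip force is fixed at half the most. Time passes only in rows, so rows that do not move let the fingers close, or fill a call up. It gives the time, the measured TCP pose, the force and the opening at its end, in the units of the state.
- read_state(): the state, without advancing time (a new reading comes with each control period).
- imaging.read_camera(name): name is "side" or "top"; returns a dict with "frame" (400x640x3 uint8, red, green, blue), "depth" (400x640 float32, m along the optical axis (not along the pixel's ray), 0 where there is no reading), "fx", "fy", "cx", "cy" (pixels), "xyz" and "attitude" of the camera in the world. Camera axes: x right, y down, z forward; pixel columns grow to the right and rows downward; lengths in m; the calibration is good to about 2 mm. A picture is of the moment at which its call begins.
- env.hand_in(): hands the job in, once; it reports no verdict.
The state is a dict: "time_s": time; "qpos": joint angles; "qvel": joint speeds; "joint_efforts": joint torques, N m; "position": TCP position; "tcp_rot": TCP orientation; "contact_force": force on the tool from outside, world axes, zero at the start; "moment": the same for the moment, N m; "grip_width": finger opening in m.
Only numpy, scipy, OpenCV 4.12 (cv2) and the standard library are available. Lean on these libraries where they do the work, as an engineer would, in place of code of your own. Each camera call takes 0.05 s, during which the arm holds its last target.

## Task

One of the two cane crates has the checker's stamp on its underside: tip both crates over towards the robot, easing each down onto its side without letting it drop, so that the undersides face out over the far side of the bench. Then push the stamped crate, still lying on its side like that, sideways into the dispatch line until all of it lies between the two white tape strips, and leave the other lying where it was tipped. Work with the fingers only as pushers: do not lift or carry the crates, and leave the bowl, the cane bundle and the spool alone.

Things in the scene. Friction and masses are not known exactly. Their poses are not given: they have to be found in the camera images.
- crate_a: One of two like open empty cane crates, 120 x 120 mm, 140 mm tall, walls and floor 6 mm, 0.2 to 0.4 kg. Origin: underside's centre; z: out through the mouth (up at the start); x: square to a wall, away from the robot within 0.3 rad at the start. Mass centre about 60 mm from the underside. Pulled over steadily by its top edge it tips, not slides; past about 45 degrees it would fall by itself
- crate_b: The other of two like open empty cane crates, 120 x 120 mm, 140 mm tall, walls and floor 6 mm, 0.2 to 0.4 kg. Origin: underside's centre; z: out through the mouth (up at the start); x: square to a wall, away from the robot within 0.3 rad at the start. Mass centre about 60 mm from the underside. Pulled over steadily by its top edge it tips, not slides; past about 45 degrees it would fall by itself
- crate_a_mid (a point): middle of crate_a: on its z axis, 70 mm from the underside
- crate_b_mid (a point): middle of crate_b: on its z axis, 70 mm from the underside
- crate_a_rim (a point): centre of the open mouth of crate_a, 140 mm from its underside
- crate_b_rim (a point): centre of the open mouth of crate_b, 140 mm from its underside
- stamp (a point): centre of the checker's stamp, a flat black inked ring 62 mm across with a diagonal cross in it, in the middle of the underside of one of the two crates (the other's underside is bare plywood); hidden from the eye until that crate is tipped
- dispatch_line: the dispatch line: a lane on the bench between two flat white strips of tape, each 16 mm wide and 420 mm long, 180 mm apart between their inner edges; it lies between the two crates and runs away from the robot. Origin: middle of the lane on the bench top; x along the lane away from the robot, y across it to the robot's left
- line_far_end (a point): middle of the lane's far end, 210 mm from the lane's origin along its x, on the bench top
- bowl: green plastic bowl, 110 mm across, 50 mm high, loose; origin: centre of its underside. Not part of the job
- cane_bundle: tied bundle of cut canes, 200 x 36 x 23 mm, lying along its own x, loose; origin: centre of its underside. Not part of the job
- spool: upright cardboard spool, 56 mm across, 60 mm high, loose; origin: centre of its underside. Not part of the job
Not all that is in view belongs to the job. What is shaped like the crate_a but turquoise is not meant. Leave any blue look-alike of the crate_b alone.

How it is judged:
By the outcome, as a careful person would: the job done as asked, in the order asked, and still so for the second after the job is handed in, with the robot touching nothing.
It also fails if it takes over 72 s, if anything falls off the work surface, if the arm or the gripper's body presses on something with over 40 N, if the wrist force passes 120 N, or if a joint passes its speed limit or range.

## Working session

There is one attempt and no reset: what is moved stays moved. The work goes in short steps, Python scripts to look and compute and a tool call to move; the robot and the scene stay as the last step left them, time stands still between calls to the robot, and variables do not carry over. Pictures are saved under pics/ and viewed, and the job is handed in when it is done.

Besides the shell and the picture viewer there is one more tool, called after "Call:" as a command line: name --argument value ..., lists and objects as JSON in quotes. arm_command: Moves the arm, as the interface text tells. Its arguments: {"type":"object","properties":{"delta_rot":{"type":"array"},"delta_pos":{"type":"array"},"claw":{"type":"array"}},"required":["delta_rot","delta_pos","claw"]}

```bash
ls; mkdir -p pics
python3 - <<'E'
from rig import read_state, imaging, env
import cv2,pickle
print(read_state())
for n in("side","top"):
    d=imaging.read_camera(n); pickle.dump(d,open(f"{n}0.pkl","wb"))
    print(n,d["fx"],d["fy"],d["cx"],d["cy"],d["xyz"],d["attitude"])
    cv2.imwrite(f"pics/{n}0.png",d["frame"][:,:,::-1])
E
```

```text
pics
{'time_s': 0.0, 'qpos': array([ 9.44921722e-01,  1.59031669e-01,  1.59820670e+00,  2.66128658e-06,
        1.38617863e+00, -2.10075598e-01]), 'qvel': array([ 0.00017961, -0.00173419,  0.00021702, -0.00020508, -0.00023859,
       -0.00119834]), 'joint_efforts': array([-1.72082175e-03, -3.85577774e+01, -3.22112560e+01,  7.00779702e-02,
        3.80495971e-02, -1.14475556e-04]), 'position': array([0.23189489, 0.52549843, 0.21364146]), 'tcp_rot': array([-3.13980896e+00, -3.82995407e-04,  2.72579281e+00]), 'contact_force': array([-0.91216406,  0.72912647, -0.76725591]), 'moment': array([-0.0156646 ,  0.03418934,  0.02900466]), 'grip_width': 0.09207255973659388}
side 370.09886146563645 370.09886146563645 318.95107505925006 204.71914820333114 [0.50092308 0.68508705 0.80447318] [-2.34464999 -0.02064036 -3.0164411 ]
top 481.3900026686185 481.3900026686185 317.486279928836 206.31329379898182 [2.49164542e-01 1.52519282e-03 1.61529813e+00] [-2.91747298 -0.00526055 -1.63460698]
```

View pics/side0.png

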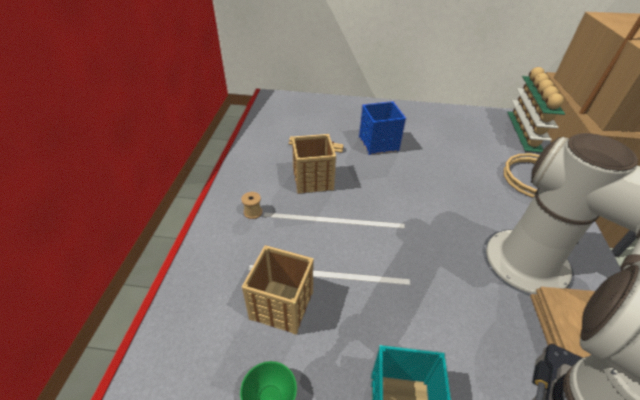

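View pics/top0.png

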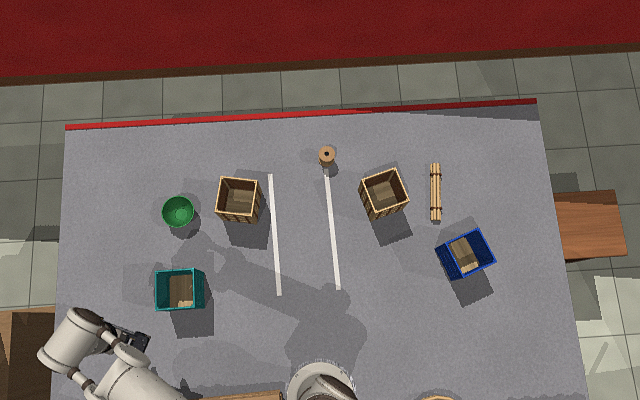

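Candidates for the crates in the top view: cane (239,200), cane (384,193), turquoise (180,290) and blue (466,254). The two cane ones fit the description, and I'll check them in a crop.

```bash
cat > h.py <<'E'
import numpy as np, cv2, pickle
from scipy.spatial.transform import Rotation as R
def Rm(d): return R.from_euler('xyz',d["attitude"]).as_matrix()
def cloud(d):
    v,u=np.mgrid[0:400,0:640]; z=d["depth"]
    p=np.stack([(u-d["cx"])/d["fx"]*z,(v-d["cy"])/d["fy"]*z,z],-1)
    return p@Rm(d).T+np.array(d["xyz"])
def ray(d,u,v,h):
    r=Rm(d)@np.array([(u-d["cx"])/d["fx"],(v-d["cy"])/d["fy"],1]); o=np.array(d["xyz"])
    return o+r*(h-o[2])/r[2]
def px(d,p):
    q=Rm(d).T@(np.array(p)-np.array(d["xyz"])); return q[:2]/q[2]*[d["fx"],d["fy"]]+[d["cx"],d["cy"]]
E
python3 - <<'E'
from h import *
d=pickle.load(open("top0.pkl","rb"));P=cloud(d)
print("table z",np.median(P[240:300,380:420,2]), (d["depth"]==0).mean())
for n,(u0,v0,u1,v1) in dict(L=(205,165,275,235),Rr=(350,158,420,230),turq=(145,260,215,320),blue=(425,220,505,290)).items():
    q=P[v0:v1,u0:u1]; m=(q[...,2]>.125)&(q[...,2]<.155)
    pts=q[m]; r=cv2.minAreaRect(pts[:,:2].astype(np.float32)*1000)
    print(n,m.sum(),np.median(pts[:,2]),r)
hsv=cv2.cvtColor(d["frame"],cv2.COLOR_RGB2HSV)
m=((hsv[...,2]>200)&(hsv[...,1]<30)).astype(np.uint8)
m[:165]=0;m[300:]=0;m[:,:255]=0;m[:,350:]=0
k,l,s,c=cv2.connectedComponentsWithStats(m)
for i in range(1,k):
    if s[i,4]<100: continue
    v,u=np.nonzero(l==i); pts=np.array([ray(d,a,b,0)[:2] for a,b in zip(u,v)])
    print("tape",s[i],cv2.minAreaRect((pts*1000).astype(np.float32)))
for n,(u,v) in dict(spool=(327,154),bowl=(178,212),cane_top=(436,164),cane_bot=(436,221),edgeL=(66,128),edgeR=(537,102)).items(): print(n,P[v,u],ray(d,u,v,0))
im=d["frame"][140:260,200:440,::-1]; cv2.imwrite("pics/crop0.png",cv2.resize(im,None,fx=3,fy=3))
E
```

```text
table z 0.0006525902370217995 0.0041484375
L 392 0.1393219716752535 ((634.7007446289062, 228.5847930908203), (122.75897979736328, 120.92593383789062), 79.20503997802734)
Rr 377 0.13883452254089002 ((624.7537841796875, -245.15670776367188), (120.5650634765625, 122.58231353759766), 16.57744789123535)
turq 407 0.1394001479816116 ((356.3129577636719, 419.34552001953125), (120.4403305053711, 120.89649963378906), 0.9471702575683594)
blue 408 0.13846648130053363 ((410.3728942871094, -488.76666259765625), (120.10164642333984, 123.76769256591797), 20.97100257873535)
tape [268 174  12 110 450] ((553.3056640625, 123.55946350097656), (378.1224670410156, 15.726749420166016), 1.8789809942245483)
tape [324 175  16 111 474] ((535.5204467773438, -73.73243713378906), (382.905029296875, 14.859410285949707), 1.872074007987976)
spool [ 0.78197103 -0.07308271  0.06124577] [ 0.80296913 -0.07602303  0.        ]
bowl [0.6239976  0.44550511 0.00878396] [0.62604708 0.44793266 0.        ]
cane_top [ 0.73422528 -0.44862936  0.02650356] [ 0.74231684 -0.45613863  0.        ]
cane_bot [ 0.53819967 -0.43037307  0.00589252] [ 0.53925792 -0.43195438  0.        ]
edgeL [0.95561684 0.84316395 0.00503361] [0.95782517 0.84579487 0.        ]
edgeR [ 1.28235875 -1.24772568 -0.75321982] [ 0.95378942 -0.85044749  0.        ]
```

View pics/crop0.png

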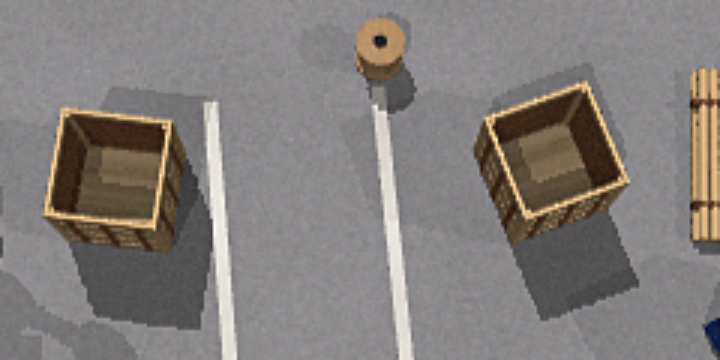

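The crop shows two open cane crates, with rims at top-view pixels (239,200) and (384,193). Both rims measure 0.139 m high and about 121 mm square, so they match. The turquoise and blue crates are decoys. The tapes measure 196 mm between centrelines, against 196 expected.

Plan: straddle the far wall's rim loosely with the fingers. The outer finger pushes the crate over, and the inner finger bears it on the way down.

```bash
cat >> h.py <<'E'
C=dict(L=(np.array([.6347,.2286]),-.188),R=(np.array([.6248,-.2452]),.289))
def crate_axes(n):
    c,a=C[n]; X=np.array([np.cos(a),np.sin(a),0]); return np.array([c[0],c[1],0]),X
def toolR(yaw,psi):  # tool y along yaw dir (horizontal), z down, tilted by psi so z goes towards yaw dir
    X=np.array([np.cos(yaw),np.sin(yaw),0]);Z=np.array([0,0,1.]);Y=np.cross(Z,X)
    y=np.cos(psi)*X+np.sin(psi)*Z; z=-np.cos(psi)*Z+np.sin(psi)*X
    return np.stack([np.cross(y,z),y,z],1)
def wallpt(n,th,u=.117,h=.122):
    c,X=crate_axes(n); p=c-.06*X
    return p+X*(u*np.cos(th)-h*np.sin(th))+np.array([0,0,1])*(u*np.sin(th)+h*np.cos(th))
def plan(s,p,Rt,n,claw,show=True):
    p0=np.array(s["position"]);R0=R.from_euler('xyz',s["tcp_rot"]).as_matrix()
    w=R.from_matrix(R0.T@Rt).as_rotvec(); t=R0.T@(np.array(p)-p0)
    print("tool-frame shift mm",np.round(t*1000,1),"rot",np.round(w,3),"n",n)
    dr=[];dp=[]
    for i in range(n):
        Ri=R0@R.from_rotvec(w*i/n).as_matrix()
        dr.append([round(float(x),3) for x in w/n]); dp.append([round(float(x),1) for x in Ri.T@(np.array(p)-p0)/n*1000])
    for i in range(0,n,8): print("rot",dr[i:i+8]); print("pos",dp[i:i+8]); print("claw",[claw]*len(dr[i:i+8]))
E
python3 - <<'E'
from h import *; from rig import read_state
s=read_state()
p=wallpt('L',0)+[0,0,.09]; print(p); plan(s,p,toolR(C['L'][1],0),16,20)
E
```

```text
[0.69069566 0.21794701 0.212     ]
tool-frame shift mm [-543.9  -96.1    1.7] rot [-2.000e-03  1.000e-03  1.343e+00] n 16
rot [[-0.0, 0.0, 0.084], [-0.0, 0.0, 0.084], [-0.0, 0.0, 0.084], [-0.0, 0.0, 0.084], [-0.0, 0.0, 0.084], [-0.0, 0.0, 0.084], [-0.0, 0.0, 0.084], [-0.0, 0.0, 0.084]]
pos [[-34.0, -6.0, 0.1], [-34.4, -3.1, 0.1], [-34.5, -0.2, 0.1], [-34.4, 2.7, 0.1], [-34.1, 5.5, 0.1], [-33.5, 8.4, 0.1], [-32.7, 11.1, 0.1], [-31.6, 13.8, 0.1]]
claw [20, 20, 20, 20, 20, 20, 20, 20]
rot [[-0.0, 0.0, 0.084], [-0.0, 0.0, 0.084], [-0.0, 0.0, 0.084], [-0.0, 0.0, 0.084], [-0.0, 0.0, 0.084], [-0.0, 0.0, 0.084], [-0.0, 0.0, 0.084], [-0.0, 0.0, 0.084]]
pos [[-30.4, 16.4, 0.1], [-28.9, 18.9, 0.1], [-27.2, 21.3, 0.1], [-25.3, 23.5, 0.1], [-23.2, 25.5, 0.1], [-21.0, 27.4, 0.1], [-18.6, 29.1, 0.1], [-16.1, 30.5, 0.1]]
claw [20, 20, 20, 20, 20, 20, 20, 20]
```

Call:
arm_command --delta_rot '[[0,0,0.084],[0,0,0.084],[0,0,0.084],[0,0,0.084],[0,0,0.084],[0,0,0.084],[0,0,0.084],[0,0,0.084]]' --delta_pos '[[-34,-6,0],[-34.4,-3,0],[-34.5,0,0],[-34.4,3,0],[-34,5.5,0],[-33.5,8.4,0],[-32.7,11,0],[-31.6,14,0]]' --claw '[20,20,20,20,20,20,20,20]'

```text
time_s: 0.9
position: [0.4626, 0.3656, 0.2089]
tcp_rot: [-3.132, 0.001, 2.036]
contact_force: [-1.2, -0.4, 0.8]
grip_width: 0.0303
```

Run:
```python
from h import *; from rig import read_state
s=read_state(); print(s["time_s"],s["position"],s["tcp_rot"],s["qpos"])
p=wallpt('L',0)+[0,0,.09]; plan(s,p,toolR(C['L'][1],0),12,20)
```

```text
0.9 [0.46261549 0.36561653 0.20890713] [-3.13221177e+00  8.56176655e-04  2.03556400e+00] [ 4.64523916e-01  2.07732264e-01  1.55214672e+00 -8.72475013e-04
  1.39109442e+00 -7.97693110e-05]
tool-frame shift mm [-234.2  137.7   -4.2] rot [-0.009  0.004  0.653] n 12
rot [[-0.001, 0.0, 0.054], [-0.001, 0.0, 0.054], [-0.001, 0.0, 0.054], [-0.001, 0.0, 0.054], [-0.001, 0.0, 0.054], [-0.001, 0.0, 0.054], [-0.001, 0.0, 0.054], [-0.001, 0.0, 0.054]]
pos [[-19.5, 11.5, -0.3], [-18.9, 12.5, -0.3], [-18.2, 13.5, -0.3], [-17.4, 14.5, -0.3], [-16.6, 15.4, -0.3], [-15.7, 16.3, -0.3], [-14.8, 17.1, -0.3], [-13.9, 17.9, -0.3]]
claw [20, 20, 20, 20, 20, 20, 20, 20]
rot [[-0.001, 0.0, 0.054], [-0.001, 0.0, 0.054], [-0.001, 0.0, 0.054], [-0.001, 0.0, 0.054]]
pos [[-12.9, 18.6, -0.3], [-11.8, 19.3, -0.3], [-10.8, 19.9, -0.3], [-9.7, 20.5, -0.3]]
claw [20, 20, 20, 20]
```

Call:
arm_command --delta_rot '[[0,0,0.082],[0,0,0.082],[0,0,0.082],[0,0,0.082],[0,0,0.082],[0,0,0.082],[0,0,0.082],[0,0,0.082]]' --delta_pos '[[-29,17.5,-0.5],[-28,19.5,-0.5],[-26,22,-0.5],[-24,24,-0.5],[-22,26,-0.5],[-20,28,-0.5],[-17,29,-0.5],[-15,30,-0.5]]' --claw '[20,20,20,20,20,20,20,20]'

```text
time_s: 1.7
position: [0.6959, 0.2083, 0.2056]
tcp_rot: [-3.126, 0.01, 1.35]
contact_force: [1.2, 0.8, 0.7]
grip_width: 0.0199
```

Run:
```python
from h import *; from rig import read_state
s=read_state(); print(s["time_s"],s["position"],s["tcp_rot"],s["qpos"],s["grip_width"])
p=wallpt('L',0); plan(s,p,toolR(C['L'][1],0),8,20)
```

```text
1.7 [0.69588087 0.20830024 0.20564876] [-3.12634649  0.01030636  1.35033555] [ 0.12704419  0.57477776  1.08576183 -0.00450874  1.49889859  0.34794755] 0.01994164442226274
tool-frame shift mm [ 9.1 -5.9 83.7] rot [-0.015  0.01  -0.033] n 8
rot [[-0.002, 0.001, -0.004], [-0.002, 0.001, -0.004], [-0.002, 0.001, -0.004], [-0.002, 0.001, -0.004], [-0.002, 0.001, -0.004], [-0.002, 0.001, -0.004], [-0.002, 0.001, -0.004], [-0.002, 0.001, -0.004]]
pos [[1.1, -0.7, 10.5], [1.1, -0.8, 10.5], [1.1, -0.8, 10.5], [1.1, -0.8, 10.5], [1.1, -0.8, 10.5], [1.1, -0.8, 10.5], [1.1, -0.8, 10.5], [1.1, -0.8, 10.5]]
claw [20, 20, 20, 20, 20, 20, 20, 20]
```

Call:
arm_command --delta_rot '[[-0.004,0.003,-0.01],[-0.004,0.003,-0.01],[-0.004,0.002,-0.01],[-0.002,0.002,-0.003],[0,0,0],[0,0,0],[0,0,0],[0,0,0]]' --delta_pos '[[3,-2,11],[3,-2,11],[3,-2,11],[0,0,11],[0,0,10],[0,0,9],[0,0,8],[0,0,0]]' --claw '[20,20,20,20,20,20,20,20]'

```text
time_s: 2.5
position: [0.6887, 0.2183, 0.1248]
tcp_rot: [-3.135, 0.002, 1.386]
contact_force: [0.4, -0.2, -0.2]
grip_width: 0.0202
```

Run:
```python
from h import *; from rig import read_state, imaging
s=read_state(); print(s["time_s"],s["position"],s["tcp_rot"],s["qpos"],s["grip_width"],s["contact_force"])
p=wallpt('L',0,h=.125); plan(s,p,toolR(C['L'][1],0),1,20)
d=imaging.read_camera("side"); cv2.imwrite("pics/s1.png",cv2.resize(d["frame"][200:360,200:360,::-1],None,fx=3,fy=3))
```

```text
2.5 [0.68873037 0.21827821 0.12482774] [-3.13482616e+00  1.80958925e-03  1.38593490e+00] [1.39988423e-01 6.10082240e-01 1.19560725e+00 4.56521871e-04
 1.34289334e+00 3.24751271e-01] 0.02024516696653453 [ 0.37290101 -0.16511154 -0.20694351]
tool-frame shift mm [ 0.   2.  -0.2] rot [-0.007  0.002  0.003] n 1
rot [[-0.007, 0.002, 0.003]]
pos [[0.0, 2.0, -0.2]]
claw [20]
```

View pics/s1.png

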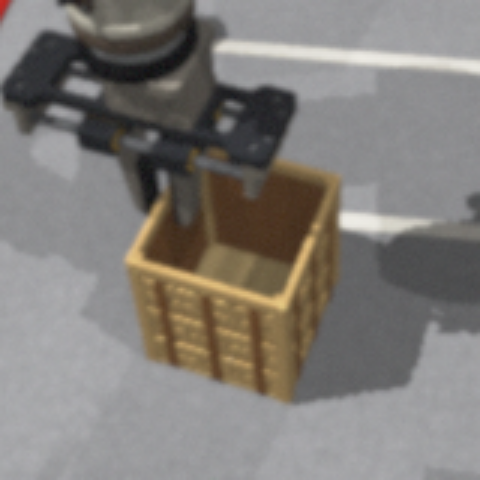

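The side crop shows the fingers astride crate L's far wall without contact (force about 0.4 N). Next I push it over along the arc.

```bash
cat >> h.py <<'E'
def traj(s,n,poses,claw):
    p0=np.array(s["position"]);R0=R.from_euler('xyz',s["tcp_rot"]).as_matrix()
    dr=[];dp=[]
    for p,Rt in poses:
        dr.append([round(float(x),3) for x in R.from_matrix(R0.T@Rt).as_rotvec()]); dp.append([round(float(x),1) for x in R0.T@(p-p0)*1000]); p0,R0=p,Rt
    print("rot",dr);print("pos",dp);print("claw",[claw]*len(dr))
def arc(s,n,ths,psis,u,h,claw):
    u=np.broadcast_to(u,len(ths));h=np.broadcast_to(h,len(ths))
    traj(s,n,[(wallpt(n,np.radians(t),a,b),toolR(C[n][1],np.radians(q))) for t,q,a,b in zip(ths,psis,u,h)],claw)
def st(s): print(round(s["time_s"],2),np.round(s["position"],4),np.round(s["tcp_rot"],3),"q",np.round(s["qpos"],3),"F",np.round(s["contact_force"],1),"g",round(s["grip_width"],4))
E
python3 - <<'E'
from h import *; from rig import read_state, imaging
s=read_state()
ths=[0,0,2,4,6,8,10,12]
arc(s,'L',ths,ths,[.114,.110]+[.110]*6,.125,20)
E
```

```text
rot [[-0.006, 0.001, 0.003], [0.0, 0.0, 0.0], [-0.035, -0.0, 0.0], [-0.035, 0.0, -0.0], [-0.035, -0.0, 0.0], [-0.035, 0.0, -0.0], [-0.035, -0.0, -0.0], [-0.035, -0.0, -0.0]]
pos [[-0.0, -1.4, 0.6], [0.0, -4.0, 0.0], [-0.0, -4.4, -3.8], [0.0, -4.4, -3.8], [0.0, -4.4, -3.8], [-0.0, -4.4, -3.8], [0.0, -4.4, -3.8], [-0.0, -4.4, -3.8]]
claw [20, 20, 20, 20, 20, 20, 20, 20]
```

Call:
arm_command --delta_rot '[[-0.006,0.001,0.003],[0,0,0],[-0.035,0,0],[-0.035,0,0],[-0.035,0,0],[-0.035,0,0],[-0.035,0,0],[-0.035,0,0]]' --delta_pos '[[0,-1.5,0.5],[0,-4,0],[0,-4.4,-3.8],[0,-4.4,-3.8],[0,-4.4,-3.8],[0,-4.4,-3.8],[0,-4.4,-3.8],[0,-4.4,-3.8]]' --claw '[20,20,20,20,20,20,20,20]'

```text
time_s: 3.35
position: [0.6592, 0.2239, 0.1518]
tcp_rot: [2.91, -0.004, 1.38]
contact_force: [1.1, -0.7, -0.2]
grip_width: 0.02
```

```bash
cat >> h.py <<'E'
def local(s,n):  # tool in crate plane: psi deg, x along X from pivot, z ; lateral
    c,X=crate_axes(n);p=np.array(s["position"])-(c-.06*X);Rt=R.from_euler('xyz',s["tcp_rot"]).as_matrix()
    Y=np.cross([0,0,1],X); print("psi",round(float(np.degrees(np.arctan2(Rt[:,2]@X,-Rt[2,2]))),1),"x",round(float(p@X*1000),1),"z",round(float(p[2]*1000),1),"lat",round(float(p@Y*1000),1))
E
python3 - <<'E'
from h import *; from rig import read_state, imaging
s=read_state();st(s);local(s,'L')
d=imaging.read_camera("side"); cv2.imwrite("pics/s2.png",cv2.resize(d["frame"][180:360,200:380,::-1],None,fx=3,fy=3))
ths=[14,16,18,20,22,24,26,28]
arc(s,'L',ths,ths,.110,.125,20)
E
```

```text
3.35 [0.6592 0.2239 0.1518] [ 2.91  -0.004  1.38 ] q [ 0.193  0.363  1.496 -0.094  1.068  0.42 ] F [ 1.1 -0.7 -0.2] g 0.02
psi 13.3 x 85.0 z 151.8 lat -0.1
rot [[-0.013, -0.003, -0.003], [-0.035, 0.0, 0.0], [-0.035, -0.0, -0.0], [-0.035, 0.0, 0.0], [-0.035, -0.0, 0.0], [-0.035, -0.0, -0.0], [-0.035, 0.0, 0.0], [-0.035, -0.0, -0.0]]
pos [[0.0, -9.2, 1.8], [-0.0, -4.4, -3.8], [0.0, -4.4, -3.8], [-0.0, -4.4, -3.8], [-0.0, -4.4, -3.8], [0.0, -4.4, -3.8], [-0.0, -4.4, -3.8], [0.0, -4.4, -3.8]]
claw [20, 20, 20, 20, 20, 20, 20, 20]
```

View pics/s2.png

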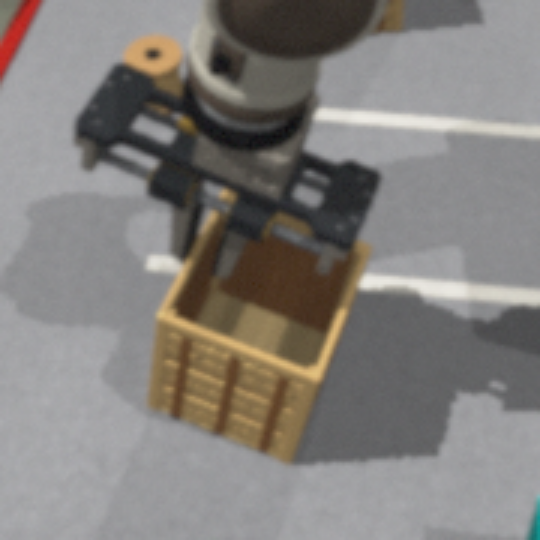

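Call:
arm_command --delta_rot '[[-0.03,0,0],[-0.032,0,0],[-0.032,0,0],[-0.032,0,0],[-0.032,0,0],[-0.032,0,0],[-0.032,0,0],[-0.032,0,0]]' --delta_pos '[[0,-5,-2.5],[0,-5,-2.5],[0,-5,-3],[0,-5,-3.5],[0,-5,-3.5],[0,-5,-3.5],[0,-5,-3.5],[0,-5,-3.5]]' --claw '[20,20,20,20,20,20,20,20]'

```text
time_s: 4.2
position: [0.6162, 0.2329, 0.1712]
tcp_rot: [2.635, -0.009, 1.38]
contact_force: [1.9, -0.0, -0.3]
grip_width: 0.0201
```

Run:
```python
from h import *; from rig import read_state, imaging
s=read_state();st(s);local(s,'L')
d=imaging.read_camera("side"); cv2.imwrite("pics/s3.png",cv2.resize(d["frame"][180:360,200:380,::-1],None,fx=3,fy=3))
ths=[30,32,34,36,38,40,42,44]
arc(s,'L',ths,[28,29,30,31,32,33,34,35],.110,.125,20)
```

```text
4.2 [0.6162 0.2329 0.1712] [ 2.635 -0.009  1.38 ] q [ 0.284  0.124  1.808 -0.313  0.773  0.655] F [ 1.9 -0.  -0.3] g 0.0201
psi 29.0 x 41.0 z 171.2 lat 0.7
rot [[0.018, -0.007, -0.007], [-0.017, -0.0, 0.0], [-0.017, 0.0, -0.0], [-0.017, -0.0, 0.0], [-0.017, 0.0, 0.0], [-0.017, -0.0, 0.0], [-0.017, 0.0, -0.0], [-0.017, -0.0, 0.0]]
pos [[-0.8, -11.0, 2.9], [-0.0, -4.6, -3.6], [-0.0, -4.6, -3.5], [0.0, -4.7, -3.4], [0.0, -4.7, -3.4], [0.0, -4.8, -3.3], [-0.0, -4.9, -3.2], [-0.0, -4.9, -3.1]]
claw [20, 20, 20, 20, 20, 20, 20, 20]
```

View pics/s3.png

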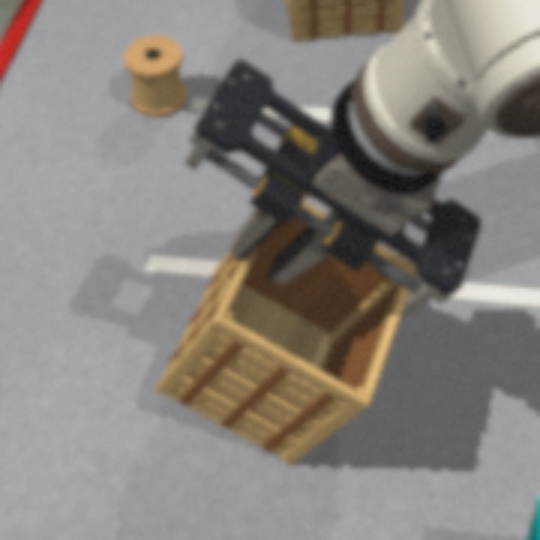

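```bash
cat > fk.py <<'E'
from h import *
from scipy.optimize import least_squares
D=[ # q, pos, rot
([ 9.44921722e-01,1.59031669e-01,1.59820670,0,1.38617863,-2.10075598e-01],[0.23189489,0.52549843,0.21364146],[-3.13980896,-3.82995407e-04,2.72579281]),
([.464523916,.207732264,1.55214672,-8.7e-4,1.39109442,0],[0.46261549,0.36561653,0.20890713],[-3.13221177,8.56e-4,2.035564]),
([0.12704419,0.57477776,1.08576183,-0.00450874,1.49889859,0.34794755],[0.69588087,0.20830024,0.20564876],[-3.12634649,0.01030636,1.35033555]),
([.193,.363,1.496,-.094,1.068,.42],[.6592,.2239,.1518],[2.91,-.004,1.38]),
([.284,.124,1.808,-.313,.773,.655],[.6162,.2329,.1712],[2.635,-.009,1.38])]
def fk(q,g):
    H,off,A,E,Dd,L,a1=g
    r=lambda a,x:R.from_euler(a,x)
    R1=r('z',q[0]);R2=R1*r('y',q[1]);R3=R1*r('y',q[1]+q[2]);R4=R3*r('z',q[3])*r('y',q[4])
    p=R1.apply([a1,off,H])+R2.apply([0,0,A])+R3.apply([E,0,Dd])+R4.apply([0,0,L])
    return p,R4*r('z',q[5])
if __name__=="__main__":
    for q,p,e in D:
        _,Rq=fk(q,[0]*7); print(np.round((Rq.inv()*R.from_euler('xyz',e)).as_rotvec(),3))
    f=lambda g:np.concatenate([fk(q,g)[0]-p for q,p,e in D])
    r=least_squares(f,[.3,.12,.38,0,.5,.3,0]); print(np.round(r.x,4),np.round(r.fun*1000,1))
    r=least_squares(lambda g:f([*g[:3],0,g[3],g[4],0]),[.3,.12,.38,.5,.3]); print(np.round(r.x,4),np.round(r.fun*1000,1))
E
python3 fk.py
```

```text
[-0.     0.     1.571]
[ 0.    -0.     1.571]
[-0.    -0.     1.571]
[-0.    -0.     1.572]
[-0.    0.    1.57]
[0.2976 0.1199 0.3854 0.0473 0.5182 0.322  0.0009] [ 0.   0.1  0.   0.   0.   0.  -0.1  0.  -0.   0.1  0.2  0.1 -0.1 -0.3
 -0.1]
[0.2245 0.119  0.3957 0.5074 0.3065] [ 0.2 -1.3  1.1  0.2 -0.9  1.  -1.5 -1.  -0.9  2.6  1.   0.1 -0.5  2.1
 -1.3]
```

```bash
cat >> fk.py <<'E'
G=[0.2976,0.1199,0.3854,0.0473,0.5182,0.322,0.0009]
LO=np.array([-2.91,-.94,.18,-1.29,.17,-3]);HI=np.array([2.91,2.29,2.7,4.43,2.64,3])
def ik(p,Rt,q0):
    Rt=R.from_matrix(Rt)
    def f(q):
        pp,Rq=fk(q,G); Rq=Rq*R.from_euler('z',np.pi/2); return np.concatenate([(pp-p)*5,(Rq.inv()*Rt).as_rotvec()])
    r=least_squares(f,np.clip(q0,LO+.01,HI-.01),bounds=(LO,HI)); return r.x,r.cost
E
python3 - <<'E'
from fk import *
for n,q0 in (('L',[.284,.124,1.808,-.313,.773,.655]),('R',[-.6,.124,1.8,.3,.77,-.6])):
  for end in (45,50,55,60,70):
    q=q0; out=[]
    for t in range(30,91,5):
        psi=t if t<=35 else 35+(end-35)*(t-35)/55
        q,c=ik(wallpt(n,np.radians(t),.117,.127),toolR(C[n][1],np.radians(psi)),q); out.append(round(c*1e4,1))
    print(n,end,np.round(q,2),out)
E
```

```text
L 45 [ 0.61 -0.09  2.28 -1.04  0.63  1.58] [np.float64(0.0), np.float64(0.0), np.float64(0.0), np.float64(0.0), np.float64(0.0), np.float64(0.0), np.float64(0.0), np.float64(0.0), np.float64(0.0), np.float64(0.0), np.float64(0.0), np.float64(0.0), np.float64(0.0)]
L 50 [ 0.65 -0.06  2.3  -1.25  0.64  1.8 ] [np.float64(0.0), np.float64(0.0), np.float64(0.0), np.float64(0.0), np.float64(0.0), np.float64(0.0), np.float64(0.0), np.float64(0.0), np.float64(0.0), np.float64(0.0), np.float64(0.0), np.float64(0.0), np.float64(0.0)]
L 55 [ 0.67 -0.05  2.3  -1.29  0.68  1.85] [np.float64(0.0), np.float64(0.0), np.float64(0.0), np.float64(0.0), np.float64(0.0), np.float64(0.0), np.float64(0.0), np.float64(0.0), np.float64(0.0), np.float64(0.0), np.float64(0.0), np.float64(3.2), np.float64(21.9)]
L 60 [ 0.7  -0.03  2.28 -1.29  0.72  1.87] [np.float64(0.0), np.float64(0.0), np.float64(0.0), np.float64(0.0), np.float64(0.0), np.float64(0.0), np.float64(0.0), np.float64(0.0), np.float64(0.0), np.float64(0.2), np.float64(13.8), np.float64(49.4), np.float64(107.6)]
L 70 [ 0.75  0.03  2.23 -1.29  0.84
[... 862 characters left out ...]
 np.float64(0.0), np.float64(0.0), np.float64(0.0), np.float64(0.0), np.float64(0.0), np.float64(0.0), np.float64(0.0), np.float64(0.0), np.float64(0.0), np.float64(0.0)]
R 60 [-1.42  0.17  2.18  1.1   1.3  -2.33] [np.float64(0.0), np.float64(0.0), np.float64(0.0), np.float64(0.0), np.float64(0.0), np.float64(0.0), np.float64(0.0), np.float64(0.0), np.float64(0.0), np.float64(0.0), np.float64(0.0), np.float64(0.0), np.float64(0.0)]
R 70 [-1.48  0.3   2.18  1.2   1.41 -2.49] [np.float64(0.0), np.float64(0.0), np.float64(0.0), np.float64(0.0), np.float64(0.0), np.float64(0.0), np.float64(0.0), np.float64(0.0), np.float64(0.0), np.float64(0.0), np.float64(0.0), np.float64(0.0), np.float64(0.0)]
```

Run:
```python
from fk import *
n='L'
for yend in (-.05,.05,.15):
  for end in (55,60,65):
    q=[.284,.124,1.808,-.313,.773,.655]; out=[]
    for t in range(30,91,5):
        f=max(0,(t-35)/55); psi=t if t<=35 else 35+(end-35)*f
        q,c=ik(wallpt(n,np.radians(t),.117,.127),toolR(-.188+(yend+.188)*f,np.radians(psi)),q); out.append(float(round(c*1e4,1)))
    print(n,yend,end,np.round(q,2),out)
```

```text
L -0.05 55 [ 0.58 -0.17  2.39 -1.29  0.5   1.69] [0.0, 0.0, 0.0, 0.0, 0.0, 0.0, 0.0, 0.0, 0.0, 0.0, 0.0, 7.3, 34.3]
L -0.05 60 [ 0.59 -0.18  2.39 -1.29  0.51  1.69] [0.0, 0.0, 0.0, 0.0, 0.0, 0.0, 0.0, 0.0, 0.0, 1.1, 20.1, 64.4, 136.7]
L -0.05 65 [ 0.59 -0.19  2.39 -1.29  0.52  1.69] [0.0, 0.0, 0.0, 0.0, 0.0, 0.0, 0.0, 0.0, 2.3, 28.5, 86.1, 178.1, 307.4]
L 0.05 55 [ 0.5  -0.25  2.45 -1.29  0.35  1.57] [0.0, 0.0, 0.0, 0.0, 0.0, 0.0, 0.0, 0.0, 0.0, 0.0, 0.0, 6.6, 31.8]
L 0.05 60 [ 0.49 -0.28  2.47 -1.29  0.33  1.55] [0.0, 0.0, 0.0, 0.0, 0.0, 0.0, 0.0, 0.0, 0.0, 1.0, 19.1, 61.1, 128.9]
L 0.05 65 [ 0.46 -0.33  2.5  -1.29  0.29  1.53] [0.0, 0.0, 0.0, 0.0, 0.0, 0.0, 0.0, 0.0, 2.2, 27.7, 83.0, 169.8, 288.9]
L 0.15 55 [ 0.41 -0.32  2.52 -1.29  0.2   1.45] [0.0, 0.0, 0.0, 0.0, 0.0, 0.0, 0.0, 0.0, 0.0, 0.0, 0.0, 3.3, 21.0]
L 0.15 60 [ 0.39 -0.36  2.54 -1.29  0.17  1.43] [0.0, 0.0, 0.0, 0.0, 0.0, 0.0, 0.0, 0.0, 0.0, 0.4, 13.8, 47.1, 100.3]
L 0.15 65 [ 0.39 -0.39  2.56 -1.29  0.17  1.43] [0.0, 0.0, 0.0, 0.0, 0.0, 0.0, 0.0, 0.0, 1.4, 22.6, 69.2, 140.0, 240.8]
```

```bash
cat >> h.py <<'E'
def boxpts(n,th,slide=0):
    c,X=crate_axes(n);Y=np.cross([0,0,1],X);o=c-.06*X+slide*X;Z=np.array([0,0,1.])
    f=lambda u,w,h:o+X*(u*np.cos(th)-h*np.sin(th))+Z*(u*np.sin(th)+h*np.cos(th))+Y*w
    return {k:f(*k) for k in [(u,w,h) for u in(0,.12) for w in(-.06,.06) for h in(0,.14)]}
def overlay(d,n,th,s,box,fn,slide=0,k=3):
    im=cv2.resize(d["frame"][box[1]:box[3],box[0]:box[2],::-1],None,fx=k,fy=k,interpolation=cv2.INTER_CUBIC).copy()
    q=lambda p:tuple(int(v) for v in (px(d,p)-[box[0],box[1]]+.5)*k)
    b=boxpts(n,np.radians(th),slide);ks=list(b)
    for i in range(8):
        for j in range(i):
            if sum(x!=y for x,y in zip(ks[i],ks[j]))==1: cv2.line(im,q(b[ks[i]]),q(b[ks[j]]),(0,0,255) if ks[i][2]+ks[j][2]>.27 else (255,0,0),1)
    cv2.circle(im,q(s["position"]),4,(0,255,0),-1); cv2.imwrite(fn,im)
E
python3 - <<'E'
from h import *; from rig import read_state, imaging
s=read_state();d=imaging.read_camera("side");pickle.dump(d,open("s4.pkl","wb"))
overlay(d,'L',26,s,(200,180,380,360),"pics/o4.png")
E
```

```text
(no output)
```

View pics/o4.png

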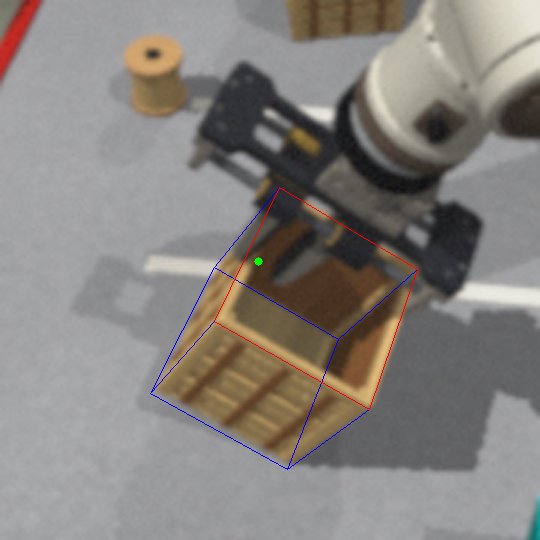

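Run:
```python
from h import *; from rig import read_state
s=read_state()
arc(s,'L',[26,27,29,31,33,35,37,39],[29,29,30,31,33,35,37,38.5],[.110,.110,.111,.112,.112,.112,.112,.112],[.132,.129,.127,.126,.125,.125,.125,.125],14)
```

```text
rot [[-0.001, -0.007, -0.006], [0.0, 0.0, 0.0], [-0.017, 0.0, -0.0], [-0.017, -0.0, 0.0], [-0.035, 0.0, 0.0], [-0.035, 0.0, -0.0], [-0.035, 0.0, -0.0], [-0.026, -0.0, -0.0]]
pos [[-1.0, -0.9, 3.8], [-0.0, -2.3, 1.0], [-0.0, -3.4, -1.9], [0.0, -3.4, -2.9], [0.0, -4.4, -2.8], [-0.0, -4.4, -3.8], [-0.0, -4.4, -3.8], [0.0, -4.4, -3.8]]
claw [14, 14, 14, 14, 14, 14, 14, 14]
```

Call:
arm_command --delta_rot '[[0,-0.007,-0.006],[0,0,0],[-0.017,0,0],[-0.017,0,0],[-0.033,0,0],[-0.033,0,0],[-0.033,0,0],[-0.025,0,0]]' --delta_pos '[[-1,-1,4],[0,-2.5,1.5],[0,-3.6,-1.5],[0,-3.6,-2.5],[0,-4.5,-2.5],[0,-4.5,-3.4],[0,-4.5,-3.4],[0,-4.5,-3.4]]' --claw '[17,14,14,14,14,14,14,14]'

```text
time_s: 5.1
position: [0.5885, 0.2379, 0.169]
tcp_rot: [2.462, -0.003, 1.381]
contact_force: [1.0, -0.5, 0.8]
grip_width: 0.0137
```

```bash
cat >> h.py <<'E'
def outer_theta(s,n,g):  # theta at which outer finger face (tip or rim contact) touches
    c,X=crate_axes(n);p=np.array(s["position"])-(c-.06*X);Rt=R.from_euler('xyz',s["tcp_rot"]).as_matrix()
    for nm,sg,u in(("outer",1,.12),("inner",-1,.114)):
        f=p+sg*g/2*Rt[:,1]
        best=[]
        for t in np.arange(0,95,.25):
            r=np.radians(t); tip=(f@X)*np.cos(r)+f[2]*np.sin(r); h=-(f@X)*np.sin(r)+f[2]*np.cos(r)
            # rim edge pt, signed dist to face along y_t
            e=X*(u*np.cos(r)-.14*np.sin(r))+np.array([0,0,1])*(u*np.sin(r)+.14*np.cos(r))
            best.append((t,tip-u,sg*(f-e)@Rt[:,1],h,(f-e)@Rt[:,2]))
        best=np.array(best); 
        # both dists must be >=0 for outside, for inner negative => finger inside
        ok=(best[:,1]*sg>=0)&(best[:,2]>=0)
        b=best[ok]; 
        r=b[0] if sg>0 else b[-1]
        r=b[np.argmin(b[:,0])] if sg>0 else b[np.argmax(b[:,0])]
        print(nm,"theta",r[0],"tip h",round(r[3]*1000,1),"overlap",round(r[4]*1000,1))
E
python3 - <<'E'
from h import *; from rig import read_state, imaging
s=read_state();st(s);local(s,'L');outer_theta(s,'L',s["grip_width"])
d=imaging.read_camera("side")
overlay(d,'L',38,s,(200,180,380,360),"pics/o5.png")
E
```

```text
5.1 [0.5885 0.2379 0.169 ] [ 2.462 -0.003  1.381] q [ 0.361  0.032  1.978 -0.602  0.615  0.959] F [ 1.  -0.5  0.8] g 0.0137
psi 38.9 x 12.9 z 169.0 lat 0.5
outer theta 37.75 tip h 125.9 overlap 14.1
inner theta 40.75 tip h 119.9 overlap 20.2
```

View pics/o5.png

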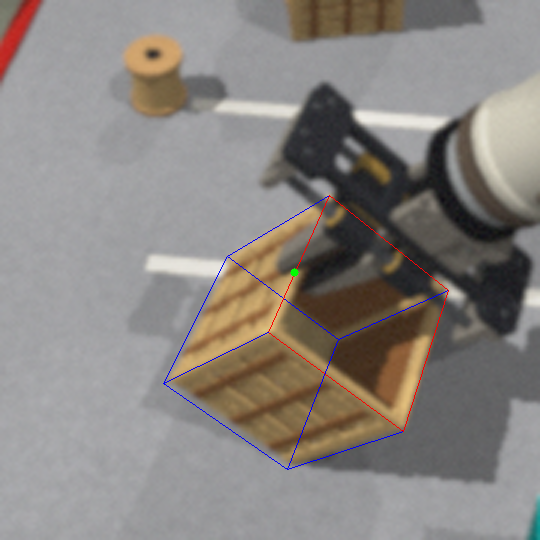

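```bash
cat >> h.py <<'E'
def sup(s,n,ths,psis,g,d):
    g=np.broadcast_to(g,len(ths));d=np.broadcast_to(d,len(ths)); P=[]
    for t,q,gg,dd in zip(ths,psis,g,d):
        Rt=toolR(C[n][1],np.radians(q)); e=wallpt(n,np.radians(t),.114,.140)
        P.append((e+gg/2*Rt[:,1]+dd*Rt[:,2],Rt))
    traj(s,n,P,list(g*1000)[0])
E
python3 - <<'E'
from h import *; from rig import read_state
s=read_state()
sup(s,'L',[42,43.5,45,47,49,51,53,55],[39.5,40,40.5,41,41.5,42,42.5,43],.014,[.020,.020,.019,.018,.017,.016,.016,.015])
E
```

```text
rot [[-0.012, -0.001, -0.003], [-0.009, -0.0, -0.0], [-0.009, 0.0, 0.0], [-0.009, -0.0, -0.0], [-0.009, -0.0, -0.0], [-0.009, 0.0, -0.0], [-0.009, -0.0, -0.0], [-0.009, 0.0, -0.0]]
pos [[-0.2, -0.5, -2.7], [-0.0, -3.7, -2.8], [-0.0, -3.7, -3.8], [0.0, -5.1, -4.6], [-0.0, -5.2, -4.4], [-0.0, -5.3, -4.3], [0.0, -5.4, -3.1], [0.0, -5.5, -4.0]]
claw [np.float64(14.0), np.float64(14.0), np.float64(14.0), np.float64(14.0), np.float64(14.0), np.float64(14.0), np.float64(14.0), np.float64(14.0)]
```

Call:
arm_command --delta_rot '[[-0.012,0,-0.003],[-0.009,0,0],[-0.009,0,0],[-0.009,0,0],[-0.009,0,0],[-0.009,0,0],[-0.009,0,0],[-0.009,0,0]]' --delta_pos '[[0,-1.5,-2.5],[0,-3.7,-2.6],[0,-3.7,-3.4],[0,-4.8,-4],[0,-5,-4],[0,-5,-4],[0,-5,-3],[0,-5,-3.6]]' --claw '[14,14,14,14,14,14,14,14]'

```text
time_s: 5.95
position: [0.5391, 0.245, 0.1621]
tcp_rot: [2.391, 0.002, 1.38]
contact_force: [0.4, 0.0, -0.1]
grip_width: 0.014
```

Run:
```python
from h import *; from rig import read_state, imaging
s=read_state();st(s);local(s,'L');outer_theta(s,'L',s["grip_width"])
d=imaging.read_camera("side")
overlay(d,'L',53,s,(200,180,380,360),"pics/o6.png")
```

```text
5.95 [0.5391 0.245  0.1621] [2.391e+00 2.000e-03 1.380e+00] q [ 0.445 -0.053  2.112 -0.807  0.597  1.206] F [ 0.4  0.  -0.1] g 0.014
psi 43.0 x -36.9 z 162.1 lat -1.7
outer theta 55.75 tip h 120.3 overlap 19.3
inner theta 57.0 tip h 121.0 overlap 19.6
```

View pics/o6.png

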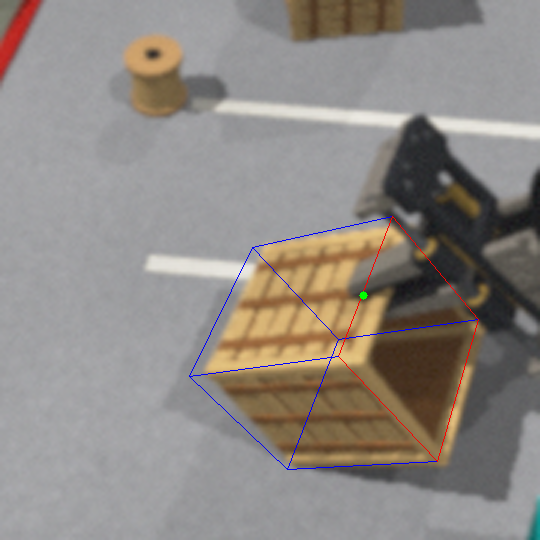

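Run:
```python
from h import *; from rig import read_state, imaging
s=read_state()
d=imaging.read_camera("side");pickle.dump(d,open("s7.pkl","wb"))
overlay(d,'L',57,s,(230,230,370,350),"pics/o7.png",slide=-.005,k=5)
```

```text
(no output)
```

View pics/o7.png

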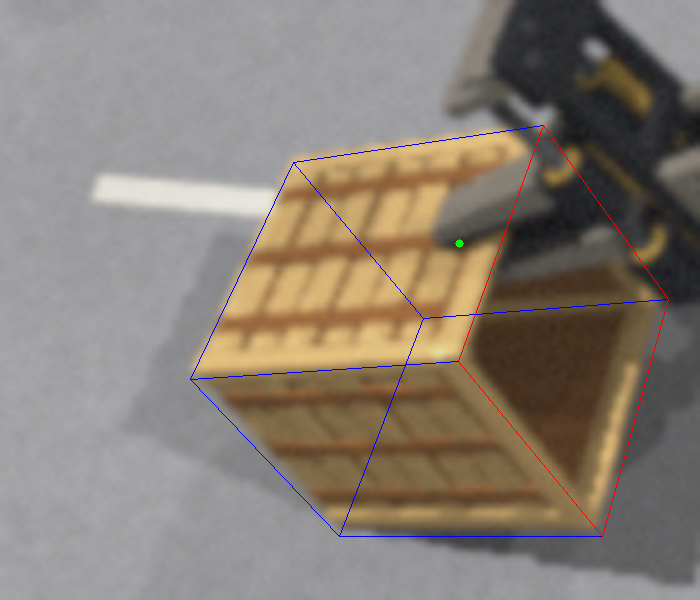

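```bash
sed -i "s/L=(np.array(\[.6347,.2286\])/L=(np.array([.6294,.2275])/" h.py
python3 - <<'E'
from h import *; from rig import read_state
s=read_state();outer_theta(s,'L',s["grip_width"])
import numpy as np
sup(s,'L',np.linspace(59,71,8),np.linspace(43.2,44.5,8),[.017,.020,.022,.022,.022,.022,.022,.022],[.019,.018,.017,.016,.015,.014,.013,.012])
E
```

```text
outer theta 55.0 tip h 117.9 overlap 21.5
inner theta 56.0 tip h 118.9 overlap 21.7
rot [[-0.005, 0.003, 0.001], [-0.003, 0.0, 0.0], [-0.003, -0.0, -0.0], [-0.003, 0.0, 0.0], [-0.003, -0.0, -0.0], [-0.003, 0.0, -0.0], [-0.003, -0.0, 0.0], [-0.003, -0.0, 0.0]]
pos [[-0.3, -6.7, -6.7], [-0.0, -3.4, -3.1], [-0.0, -4.0, -3.0], [-0.0, -5.0, -2.8], [-0.0, -5.1, -2.7], [0.0, -5.1, -2.6], [-0.0, -5.2, -2.4], [0.0, -5.2, -2.3]]
claw [np.float64(17.0), np.float64(17.0), np.float64(17.0), np.float64(17.0), np.float64(17.0), np.float64(17.0), np.float64(17.0), np.float64(17.0)]
```

Call:
arm_command --delta_rot '[[-0.004,0,0],[-0.003,0,0],[-0.003,0,0],[-0.003,0,0],[-0.003,0,0],[-0.003,0,0],[-0.003,0,0],[-0.003,0,0]]' --delta_pos '[[0,-4,-4.5],[0,-4,-4],[0,-4.5,-3.5],[0,-5,-3],[0,-5,-3],[0,-5,-2.5],[0,-5,-2.5],[0,-5,-2.3]]' --claw '[16,18,20,22,22,22,22,22]'

```text
time_s: 6.85
position: [0.4913, 0.2536, 0.153]
tcp_rot: [2.366, 0.003, 1.379]
contact_force: [0.4, 0.5, -1.3]
grip_width: 0.0221
```

Run:
```python
from h import *; from rig import read_state, imaging
s=read_state();st(s);local(s,'L');outer_theta(s,'L',s["grip_width"])
d=imaging.read_camera("side")
overlay(d,'L',70,s,(230,230,380,350),"pics/o8.png",k=5)
sup(s,'L',np.linspace(72,83,8),np.linspace(44.2,45.5,8),.024,.013)
```

```text
6.85 [0.4913 0.2536 0.153 ] [2.366 0.003 1.379] q [ 0.53  -0.115  2.203 -0.909  0.629  1.363] F [ 0.4  0.5 -1.3] g 0.0221
psi 44.4 x -80.5 z 153.0 lat -0.1
outer theta 67.25 tip h 129.1 overlap 10.0
inner theta 71.25 tip h 130.4 overlap 10.8
rot [[0.004, 0.005, -0.0], [-0.003, 0.0, 0.0], [-0.003, -0.0, 0.0], [-0.003, 0.0, -0.0], [-0.003, -0.0, 0.0], [-0.003, 0.0, -0.0], [-0.003, -0.0, 0.0], [-0.003, -0.0, -0.0]]
pos [[0.2, -1.4, 1.8], [0.0, -4.8, -0.9], [-0.0, -4.8, -0.8], [-0.0, -4.9, -0.7], [0.0, -4.9, -0.6], [0.0, -4.9, -0.5], [0.0, -4.9, -0.4], [-0.0, -4.9, -0.2]]
claw [np.float64(24.0), np.float64(24.0), np.float64(24.0), np.float64(24.0), np.float64(24.0), np.float64(24.0), np.float64(24.0), np.float64(24.0)]
```

View pics/o8.png

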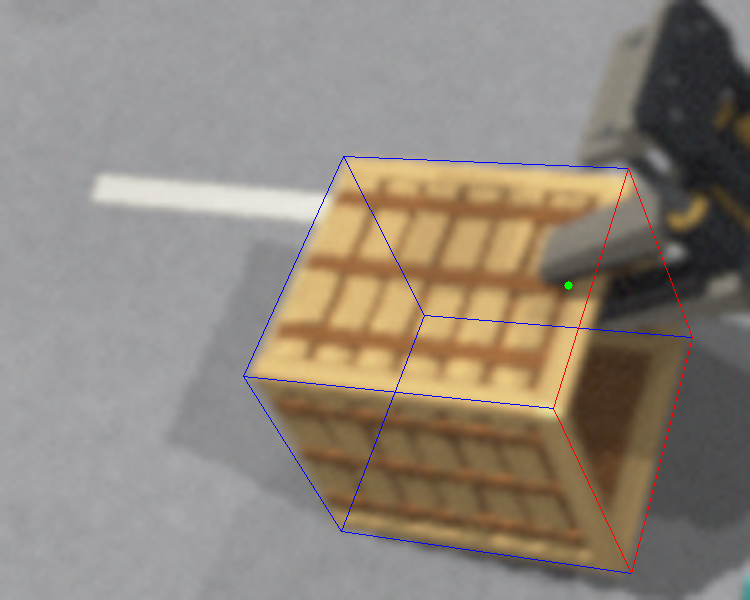

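Call:
arm_command --delta_rot '[[0.003,0.004,0],[-0.003,0,0],[-0.003,0,0],[-0.003,0,0],[-0.003,0,0],[-0.003,0,0],[-0.003,0,0],[-0.003,0,0]]' --delta_pos '[[0,-2.5,1.5],[0,-4.5,0],[0,-4.8,-0.3],[0,-4.8,-0.5],[0,-4.8,-0.5],[0,-4.8,-0.5],[0,-4.8,-0.4],[0,-4.8,-0.2]]' --claw '[23,24,24,24,24,24,24,24]'

```text
time_s: 7.7
position: [0.4631, 0.2592, 0.126]
tcp_rot: [2.347, -0.001, 1.383]
contact_force: [-0.4, -0.0, -0.9]
grip_width: 0.0242
```

Run:
```python
from h import *; from rig import read_state, imaging
s=read_state();st(s);local(s,'L');outer_theta(s,'L',s["grip_width"])
sup(s,'L',np.linspace(84,90,8),np.linspace(45.5,46,8),.026,.012)
```

```text
7.7 [0.4631 0.2592 0.126 ] [ 2.347e+00 -1.000e-03  1.383e+00] q [ 0.587 -0.1    2.265 -1.037  0.618  1.545] F [-0.4 -0.  -0.9] g 0.0242
psi 45.5 x -109.3 z 126.0 lat 0.0
outer theta 82.5 tip h 117.5 overlap 17.8
inner theta 84.25 tip h 128.9 overlap 14.3
rot [[0.0, -0.001, -0.0], [-0.001, 0.0, -0.0], [-0.001, 0.0, -0.0], [-0.001, -0.0, 0.0], [-0.001, 0.0, -0.0], [-0.001, -0.0, 0.0], [-0.001, 0.0, -0.0], [-0.001, -0.0, -0.0]]
pos [[-0.0, 1.8, -2.3], [0.0, -2.7, -0.0], [0.0, -2.7, 0.0], [-0.0, -2.7, 0.0], [0.0, -2.7, 0.1], [-0.0, -2.7, 0.1], [0.0, -2.7, 0.2], [0.0, -2.7, 0.2]]
claw [np.float64(26.0), np.float64(26.0), np.float64(26.0), np.float64(26.0), np.float64(26.0), np.float64(26.0), np.float64(26.0), np.float64(26.0)]
```

Call:
arm_command --delta_rot '[[0,0,0],[0,0,0],[0,0,0],[0,0,0],[0,0,0],[0,0,0],[0,0,0],[0,0,0]]' --delta_pos '[[0,-1,-1.5],[0,-2,-0.5],[0,-2.7,0],[0,-2.7,0],[0,-2.7,0],[0,-2.7,0],[0,-2.7,0],[0,-2,0]]' --claw '[26,27,28,29,30,31,32,33]'

```text
time_s: 8.5
position: [0.4484, 0.2625, 0.114]
tcp_rot: [2.345, -0.001, 1.383]
contact_force: [-0.7, 0.7, -1.1]
grip_width: 0.0328
```

Run:
```python
from h import *; from rig import read_state, imaging
s=read_state();st(s);local(s,'L');outer_theta(s,'L',s["grip_width"])
d=imaging.read_camera("side")
overlay(d,'L',90,s,(230,230,390,350),"pics/o9.png",k=5)
```

```text
8.5 [0.4484 0.2625 0.114 ] [ 2.345e+00 -1.000e-03  1.383e+00] q [ 0.618 -0.09   2.287 -1.079  0.624  1.617] F [-0.7  0.7 -1.1] g 0.0328
psi 45.6 x -124.4 z 114.0 lat 0.5
outer theta 87.25 tip h 118.8 overlap 15.8
inner theta 91.5 tip h 133.1 overlap 10.7
```

View pics/o9.png

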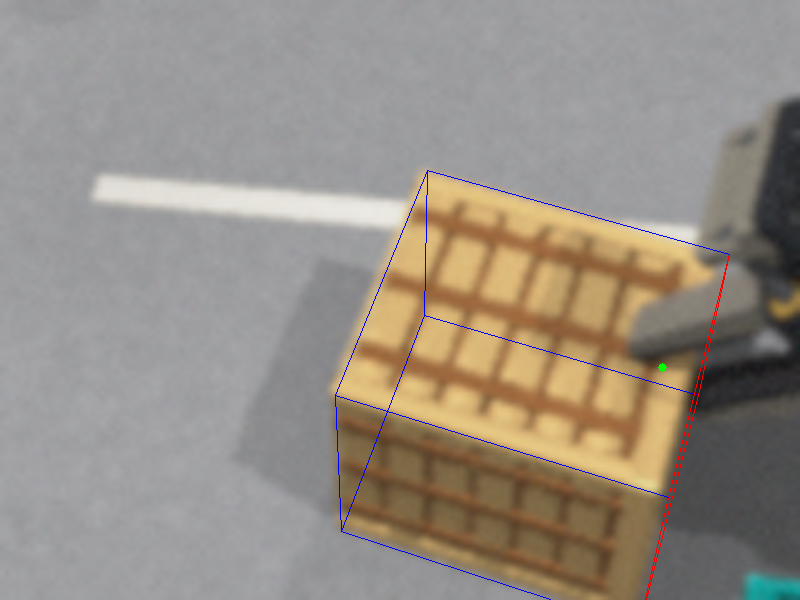

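Call:
arm_command --delta_rot '[[0,0,0],[0,0,0],[0,0,0],[0,0,0],[0,0,0],[0,0,0],[0,0,0],[0,0,0]]' --delta_pos '[[0,0,0],[0,0,0],[0,0,0],[0,0,0],[0,0,0],[0,0,0],[0,0,0],[0,0,-10]]' --claw '[35,37,39,41,43,45,46,46]'

```text
time_s: 9.35
position: [0.4413, 0.2633, 0.1207]
tcp_rot: [2.346, -0.0, 1.382]
contact_force: [-0.7, -0.3, 0.4]
grip_width: 0.046
```

Run:
```python
from h import *; from rig import read_state, imaging
s=read_state();st(s)
d=imaging.read_camera("side")
overlay(d,'L',90,s,(230,230,390,350),"pics/o10.png",k=5)
```

```text
9.35 [0.4413 0.2633 0.1207] [ 2.346 -0.     1.382] q [ 0.632 -0.116  2.293 -1.053  0.645  1.596] F [-0.7 -0.3  0.4] g 0.046
```

View pics/o10.png

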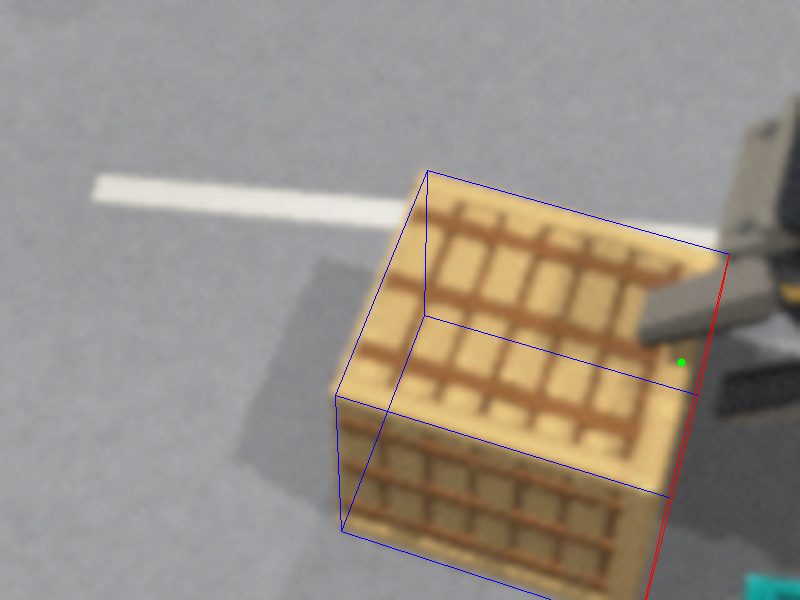

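Crate L lies flat on its side, and the outline in the view matches a 90° tip within about 3 mm. Next I retract and go to crate R.

Call:
arm_command --delta_rot '[[0,0,0],[0,0,0],[0,0,0],[0.1,0,0],[0.12,0,0],[0.12,0,0],[0.12,0,0],[0.12,0,0]]' --delta_pos '[[0,0,-15],[0,0,-20],[0,0,-25],[0,0,-25],[0,10,-20],[0,0,-15],[0,0,-5],[0,0,0]]' --claw '[46,46,46,40,30,20,20,20]'

```text
time_s: 10.2
position: [0.3556, 0.2825, 0.2256]
tcp_rot: [2.947, -0.007, 1.402]
contact_force: [1.0, -0.0, -0.4]
grip_width: 0.0203
```

Run:
```python
from fk import *; from rig import read_state, imaging
s=read_state();st(s)
p=wallpt('R',0)+[0,0,.085]; Rt=toolR(C['R'][1],0); print(ik(p,Rt,[-.5,.5,1.1,0,1.4,-.6]))
plan(s,p,Rt,16,20)
```

```text
10.2 [0.3556 0.2825 0.2256] [ 2.947 -0.007  1.402] q [ 0.486 -0.29   2.013 -0.119  1.261  0.683] F [ 1.  -0.  -0.4] g 0.0203
(array([-4.93047231e-01,  5.31923034e-01,  1.14269783e+00,  3.67697417e-14,
        1.46697179e+00, -7.82047231e-01]), np.float64(5.180433117144658e-26))
tool-frame shift mm [-449.7  394.6   93.7] rot [ 0.193  0.038 -0.457] n 16
rot [[0.012, 0.002, -0.029], [0.012, 0.002, -0.029], [0.012, 0.002, -0.029], [0.012, 0.002, -0.029], [0.012, 0.002, -0.029], [0.012, 0.002, -0.029], [0.012, 0.002, -0.029], [0.012, 0.002, -0.029]]
pos [[-28.1, 24.7, 5.9], [-28.8, 23.9, 5.5], [-29.5, 23.1, 5.1], [-30.2, 22.4, 4.8], [-30.8, 21.5, 4.5], [-31.4, 20.7, 4.1], [-32.0, 19.8, 3.8], [-32.6, 19.0, 3.5]]
claw [20, 20, 20, 20, 20, 20, 20, 20]
rot [[0.012, 0.002, -0.029], [0.012, 0.002, -0.029], [0.012, 0.002, -0.029], [0.012, 0.002, -0.029], [0.012, 0.002, -0.029], [0.012, 0.002, -0.029], [0.012, 0.002, -0.029], [0.012, 0.002, -0.029]]
pos [[-33.1, 18.1, 3.2], [-33.6, 17.1, 2.9], [-34.1, 16.2, 2.6], [-34.6, 15.3, 2.4], [-35.0, 14.3, 2.1], [-35.4, 13.3, 1.8], [-35.8, 12.3, 1.6], [-36.1, 11.3, 1.4]]
claw [20, 20, 20, 20, 20, 20, 20, 20]
```

Call:
arm_command --delta_rot '[[0.012,0.002,-0.029],[0.012,0.002,-0.029],[0.012,0.002,-0.029],[0.012,0.002,-0.029],[0.012,0.002,-0.029],[0.012,0.002,-0.029],[0.012,0.002,-0.029],[0.012,0.002,-0.029]]' --delta_pos '[[-28,24.7,5.5],[-29,24,5],[-29.5,23,4.7],[-30,22.4,4.5],[-31,21.5,4],[-31.4,20.7,4],[-32,20,3.5],[-32.6,19,3]]' --claw '[20,20,20,20,20,20,20,20]'

```text
time_s: 11.0
position: [0.5253, 0.0238, 0.2256]
tcp_rot: [3.038, 0.004, 1.654]
contact_force: [0.4, 0.2, 0.2]
grip_width: 0.0199
```

Run:
```python
from fk import *; from rig import read_state, imaging
s=read_state();st(s)
p=wallpt('R',0)+[0,0,.085]; Rt=toolR(C['R'][1],0); 
plan(s,p,Rt,8,20)
```

```text
11.0 [0.5253 0.0238 0.2256] [3.038 0.004 1.654] q [-0.201 -0.065  1.81   0.026  1.296 -0.289] F [0.4 0.2 0.2] g 0.0199
tool-frame shift mm [-264.5  130.    33.3] rot [ 0.103  0.015 -0.206] n 8
rot [[0.013, 0.002, -0.026], [0.013, 0.002, -0.026], [0.013, 0.002, -0.026], [0.013, 0.002, -0.026], [0.013, 0.002, -0.026], [0.013, 0.002, -0.026], [0.013, 0.002, -0.026], [0.013, 0.002, -0.026]]
pos [[-33.1, 16.2, 4.2], [-33.5, 15.4, 3.9], [-33.9, 14.6, 3.6], [-34.2, 13.8, 3.4], [-34.6, 13.0, 3.2], [-34.9, 12.1, 2.9], [-35.2, 11.2, 2.7], [-35.5, 10.4, 2.5]]
claw [20, 20, 20, 20, 20, 20, 20, 20]
```

Call:
arm_command --delta_rot '[[0.013,0.002,-0.026],[0.013,0.002,-0.026],[0.013,0.002,-0.026],[0.013,0.002,-0.026],[0.013,0.002,-0.026],[0.013,0.002,-0.026],[0.013,0.002,-0.026],[0.013,0.002,-0.026]]' --delta_pos '[[-33,16,3.5],[-33.5,15.4,3.5],[-34,14.6,3],[-34.2,13.8,3],[-34.6,13,3],[-35,12,2.5],[-35.2,11.2,2.5],[-35.5,10.4,2]]' --claw '[20,20,20,20,20,20,20,20]'

```text
time_s: 11.8
position: [0.6859, -0.2356, 0.2128]
tcp_rot: [-3.141, -0.003, 1.877]
contact_force: [-0.6, -0.4, -0.4]
grip_width: 0.0197
```

Run:
```python
from fk import *; from rig import read_state, imaging
s=read_state();st(s)
p=wallpt('R',0,h=.122); Rt=toolR(C['R'][1],0); 
plan(s,p,Rt,1,20)
```

```text
11.8 [ 0.6859 -0.2356  0.2128] [-3.141e+00 -3.000e-03  1.877e+00] q [-4.980e-01  5.540e-01  1.101e+00  1.000e-03  1.489e+00 -8.040e-01] F [-0.6 -0.4 -0.4] g 0.0197
tool-frame shift mm [ 8.1 -4.1 90.8] rot [-0.001 -0.003  0.017] n 1
rot [[-0.001, -0.003, 0.017]]
pos [[8.1, -4.1, 90.8]]
claw [20]
```

Call:
arm_command --delta_rot '[[0,-0.001,0.006],[0,-0.001,0.006],[0,0,0.005],[0,0,0],[0,0,0],[0,0,0],[0,0,0],[0,0,0]]' --delta_pos '[[4,-2,13],[4,-2,13],[0,0,14],[0,0,14],[0,0,13],[0,0,11],[0,0,9],[0,0,3]]' --claw '[20,20,20,20,20,20,20,20]'

```text
time_s: 12.6
position: [0.6783, -0.2268, 0.1147]
tcp_rot: [-3.139, -0.003, 1.861]
contact_force: [0.5, 0.1, -0.4]
grip_width: 0.0199
```

Run:
```python
from fk import *; from rig import read_state, imaging
s=read_state();st(s);local(s,'R')
d=imaging.read_camera("side");overlay(d,'R',0,s,(260,60,400,220),"pics/r1.png",k=4)
ths=[0,0,2,4,6,8,10,12]
arc(s,'R',ths,ths,[.114,.110]+[.110]*6,.122,20)
q=s["qpos"]
for t in range(0,95,5):
    psi=t if t<45 else 45+(t-45)*20/45
    q,c=ik(wallpt('R',np.radians(t),.117,.124),toolR(.289,np.radians(psi)),q)
    if t%15==0: print(t,psi,np.round(q,2),c)
```

```text
12.6 [ 0.6783 -0.2268  0.1147] [-3.139e+00 -3.000e-03  1.861e+00] q [-4.910e-01  5.980e-01  1.234e+00  1.000e-03  1.314e+00 -7.820e-01] F [ 0.5  0.1 -0.4] g 0.0199
psi -0.1 x 116.6 z 114.7 lat 2.4
rot [[-0.002, -0.003, 0.001], [0.0, 0.0, 0.0], [-0.035, 0.0, 0.0], [-0.035, 0.0, -0.0], [-0.035, -0.0, 0.0], [-0.035, 0.0, -0.0], [-0.035, -0.0, -0.0], [-0.035, -0.0, 0.0]]
pos [[-2.4, -2.6, -7.3], [0.0, -4.0, 0.0], [0.0, -4.3, -3.8], [-0.0, -4.3, -3.8], [-0.0, -4.3, -3.8], [0.0, -4.3, -3.8], [-0.0, -4.3, -3.8], [0.0, -4.3, -3.8]]
claw [20, 20, 20, 20, 20, 20, 20, 20]
0 0 [-0.49  0.59  1.22  0.    1.33 -0.78] 1.2835110593878032e-21
15 15 [-0.63  0.34  1.53  0.23  1.12 -1.  ] 1.2748073358170455e-29
30 30 [-0.81  0.16  1.79  0.55  1.01 -1.35] 6.718028832011556e-30
45 45.0 [-1.02  0.06  2.    0.9   1.05 -1.76] 1.541283215894217e-29
60 51.666666666666664 [-1.17  0.05  2.09  1.02  1.15 -1.98] 1.9314610290932597e-17
75 58.333333333333336 [-1.32  0.1   2.16  1.11  1.25 -2.2 ] 2.7219475862129648e-18
90 65.0 [-1.45  0.24  2.18  1.16  1.35 -2.41] 5.180751550401663e-31
```

View pics/r1.png

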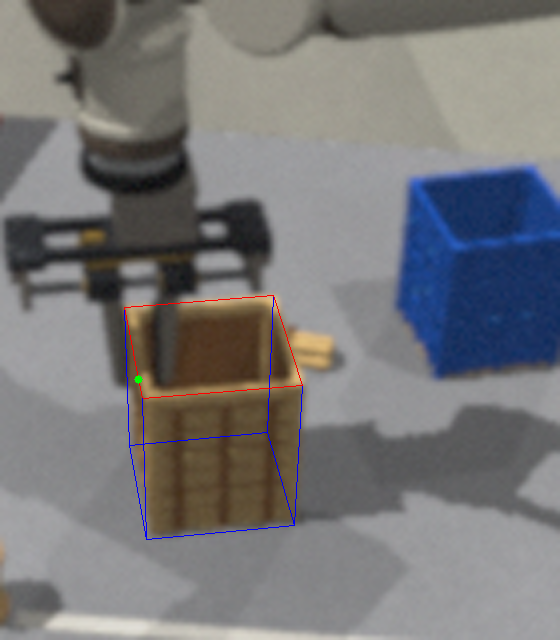

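Call:
arm_command --delta_rot '[[0,-0.003,0],[0,0,0],[-0.035,0,0],[-0.035,0,0],[-0.035,0,0],[-0.035,0,0],[-0.035,0,0],[-0.035,0,0]]' --delta_pos '[[-2.4,-3,-1.5],[0,-4,-1.5],[0,-4.5,-3.7],[0,-4.5,-3.7],[0,-4.5,-3.7],[0,-4.5,-3.7],[0,-4.5,-3.7],[0,-4.5,-3.7]]' --claw '[20,20,20,20,20,20,20,20]'

```text
time_s: 13.45
position: [0.6473, -0.2418, 0.1451]
tcp_rot: [2.916, 0.009, 1.862]
contact_force: [0.4, 0.5, -0.2]
grip_width: 0.0201
```

Run:
```python
from fk import *; from rig import read_state, imaging
s=read_state();st(s);local(s,'R');outer_theta(s,'R',s["grip_width"])
arc(s,'R',[14,16,18,20,22,24,26,28],[14,16,18,20,22,24,26,28],[.110]*4+[.111]*4,.122,16)
```

```text
13.45 [ 0.6473 -0.2418  0.1451] [2.916 0.009 1.862] q [-0.613  0.371  1.499  0.189  1.131 -0.973] F [ 0.4  0.5 -0.2] g 0.0201
psi 12.9 x 82.6 z 145.1 lat -3.1
outer theta 11.75 tip h 125.5 overlap 14.5
inner theta 17.25 tip h 114.9 overlap 25.2
rot [[-0.019, 0.008, 0.004], [-0.035, -0.0, -0.0], [-0.035, 0.0, 0.0], [-0.035, 0.0, 0.0], [-0.035, -0.0, -0.0], [-0.035, 0.0, 0.0], [-0.035, -0.0, -0.0], [-0.035, 0.0, 0.0]]
pos [[3.1, -5.2, -1.1], [0.0, -4.3, -3.8], [0.0, -4.3, -3.8], [-0.0, -4.3, -3.8], [0.0, -3.3, -3.8], [0.0, -4.3, -3.8], [0.0, -4.3, -3.8], [-0.0, -4.3, -3.8]]
claw [16, 16, 16, 16, 16, 16, 16, 16]
```

Call:
arm_command --delta_rot '[[-0.02,0.003,0.002],[-0.034,0.003,0],[-0.034,0.002,0],[-0.034,0,0],[-0.034,0,0],[-0.034,0,0],[-0.034,0,0],[-0.034,0,0]]' --delta_pos '[[0.3,-4.5,-1.5],[0.3,-4.5,-3.2],[0.3,-4.4,-3.4],[0.3,-4.4,-3.4],[0.3,-4.4,-3.4],[0.3,-4.4,-3.4],[0.3,-4.4,-3.4],[0.3,-4.4,-3.4]]' --claw '[20,19,18,17,16,16,16,16]'

```text
time_s: 14.25
position: [0.607, -0.2549, 0.1657]
tcp_rot: [2.639, 0.012, 1.861]
contact_force: [0.3, -0.1, 0.4]
grip_width: 0.0162
```

Run:
```python
from fk import *; from rig import read_state, imaging
s=read_state();st(s);local(s,'R');outer_theta(s,'R',s["grip_width"])
d=imaging.read_camera("side");overlay(d,'R',26,s,(260,60,400,220),"pics/r2.png",k=4)
arc(s,'R',[29,31,33,35,37,39,40,41],[28,30,32,34,36,38,40,42],.112,.123,14)
```

```text
14.25 [ 0.607  -0.2549  0.1657] [2.639 0.012 1.861] q [-0.796  0.166  1.77   0.521  1.01  -1.327] F [ 0.3 -0.1  0.4] g 0.0162
psi 28.8 x 40.2 z 165.7 lat -4.2
outer theta 27.75 tip h 128.1 overlap 11.9
inner theta 31.5 tip h 120.7 overlap 19.4
rot [[0.014, 0.01, 0.006], [-0.035, -0.0, -0.0], [-0.035, 0.0, -0.0], [-0.035, 0.0, 0.0], [-0.035, -0.0, 0.0], [-0.035, -0.0, -0.0], [-0.035, -0.0, 0.0], [-0.035, -0.0, 0.0]]
pos [[4.3, -3.4, 2.5], [0.0, -4.4, -3.8], [-0.0, -4.4, -3.8], [0.0, -4.4, -3.8], [-0.0, -4.4, -3.8], [-0.0, -4.4, -3.8], [0.0, -2.2, -1.9], [-0.0, -2.2, -1.9]]
claw [14, 14, 14, 14, 14, 14, 14, 14]
```

View pics/r2.png

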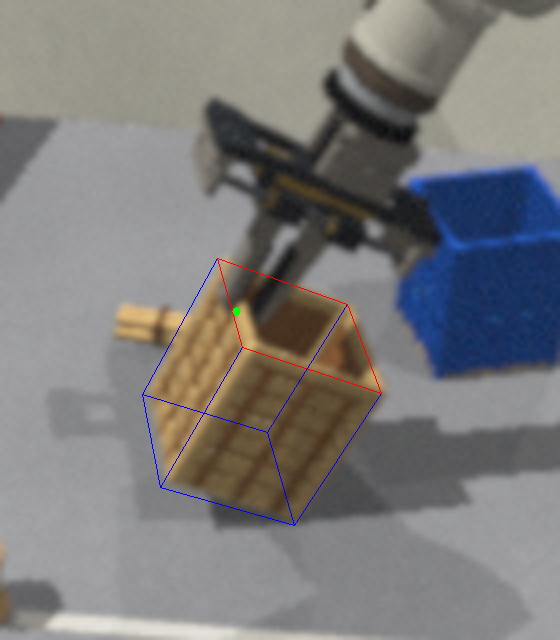

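Call:
arm_command --delta_rot '[[-0.008,0.003,0.002],[-0.024,0.003,0.002],[-0.033,0.003,0.002],[-0.033,0,0],[-0.033,0,0],[-0.033,0,0],[-0.033,0,0],[-0.03,0,0]]' --delta_pos '[[0.3,-3.2,2],[0.3,-4,-1.5],[0.3,-4.4,-3.4],[0.3,-4.4,-3.4],[0.3,-4.4,-3.4],[0.3,-4.4,-3.4],[0.3,-4,-3.2],[0.3,-4,-3.2]]' --claw '[16,15,14,14,14,14,14,14]'

```text
time_s: 15.1
position: [0.5704, -0.2661, 0.167]
tcp_rot: [2.402, 0.008, 1.862]
contact_force: [-0.5, -0.3, 1.0]
grip_width: 0.0143
```

Run:
```python
from fk import *; from rig import read_state, imaging
s=read_state();st(s);local(s,'R');outer_theta(s,'R',s["grip_width"])
d=imaging.read_camera("side");overlay(d,'R',41,s,(260,60,400,220),"pics/r3.png",k=4)
sup(s,'R',[44,46,48,50,52,54,56,58],[44,45,46,47,48,49,50,51],.014,[.020,.019,.019,.018,.018,.018,.017,.017])
```

```text
15.1 [ 0.5704 -0.2661  0.167 ] [2.402 0.008 1.862] q [-0.983  0.081  1.959  0.848  1.029 -1.708] F [-0.5 -0.3  1. ] g 0.0143
psi 42.4 x 1.9 z 167.0 lat -4.6
outer theta 42.0 tip h 122.9 overlap 17.1
inner theta 45.25 tip h 116.6 overlap 23.5
rot [[-0.028, 0.005, 0.007], [-0.017, 0.0, -0.0], [-0.017, -0.0, -0.0], [-0.017, -0.0, -0.0], [-0.017, -0.0, 0.0], [-0.017, -0.0, -0.0], [-0.017, 0.0, -0.0], [-0.017, -0.0, 0.0]]
pos [[4.5, 3.6, -1.3], [0.0, -4.6, -5.0], [0.0, -4.7, -3.9], [-0.0, -4.8, -4.8], [-0.0, -4.8, -3.8], [0.0, -4.9, -3.7], [0.0, -5.0, -4.6], [0.0, -5.0, -3.5]]
claw [np.float64(14.0), np.float64(14.0), np.float64(14.0), np.float64(14.0), np.float64(14.0), np.float64(14.0), np.float64(14.0), np.float64(14.0)]
```

View pics/r3.png

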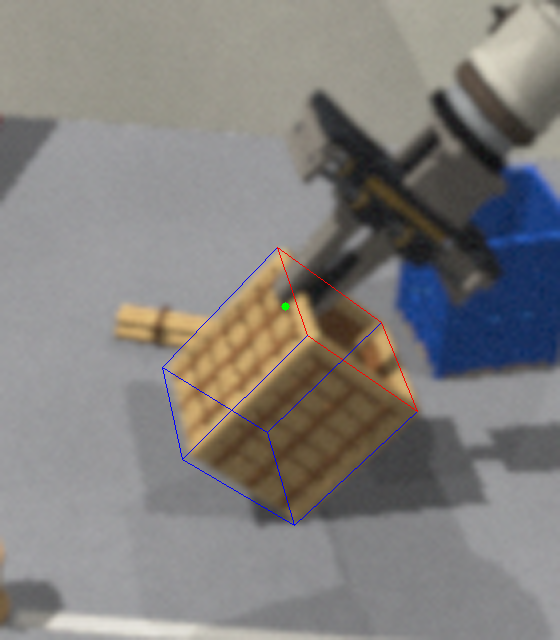

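Call:
arm_command --delta_rot '[[-0.02,0.002,0.003],[-0.018,0.002,0.003],[-0.018,0,0],[-0.018,0,0],[-0.018,0,0],[-0.017,0,0],[-0.017,0,0],[-0.017,0,0]]' --delta_pos '[[0.3,-3,-3],[0.3,-3.5,-3.5],[0.3,-4,-3.5],[0.3,-4.5,-4],[0.3,-4.8,-3.8],[0.3,-4.8,-3.8],[0.3,-5,-4],[0.3,-5,-3.5]]' --claw '[14,14,14,14,14,14,14,14]'

```text
time_s: 15.95
position: [0.5249, -0.2775, 0.161]
tcp_rot: [2.259, 0.001, 1.863]
contact_force: [1.2, -0.1, -0.5]
grip_width: 0.0141
```

Run:
```python
from fk import *; from rig import read_state, imaging
s=read_state();st(s);local(s,'R');outer_theta(s,'R',s["grip_width"])
d=imaging.read_camera("side");overlay(d,'R',58,s,(270,80,390,200),"pics/r4.png",k=5)
sup(s,'R',np.linspace(60,71,8),np.linspace(51.5,53.5,8),[.015,.016,.018,.020,.02,.02,.02,.02],.015)
```

```text
15.95 [ 0.5249 -0.2775  0.161 ] [2.259e+00 1.000e-03 1.863e+00] q [-1.152  0.057  2.077  1.007  1.135 -1.962] F [ 1.2 -0.1 -0.5] g 0.0141
psi 50.6 x -45.0 z 161.0 lat -2.5
outer theta 58.25 tip h 122.0 overlap 17.8
inner theta 60.25 tip h 120.1 overlap 20.2
rot [[-0.016, -0.002, 0.003], [-0.005, 0.0, -0.0], [-0.005, 0.0, 0.0], [-0.005, -0.0, -0.0], [-0.005, -0.0, 0.0], [-0.005, 0.0, 0.0], [-0.005, 0.0, -0.0], [-0.005, 0.0, 0.0]]
pos [[2.5, 1.5, -4.9], [-0.0, -3.7, -2.5], [0.0, -3.3, -2.4], [0.0, -3.3, -2.3], [-0.0, -4.4, -2.2], [0.0, -4.4, -2.1], [0.0, -4.5, -2.0], [-0.0, -4.5, -1.9]]
claw [np.float64(15.0), np.float64(15.0), np.float64(15.0), np.float64(15.0), np.float64(15.0), np.float64(15.0), np.float64(15.0), np.float64(15.0)]
```

View pics/r4.png

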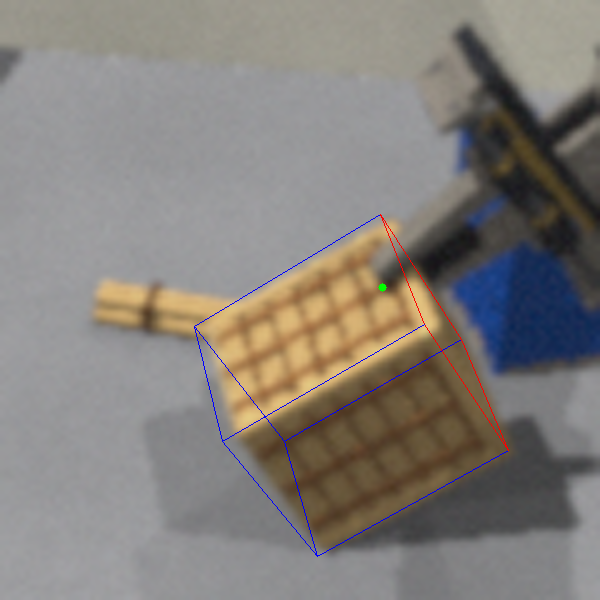

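```bash
sed -i "s/R=(np.array(\[.6248,-.2452\])/R=(np.array([.6190,-.2469])/" h.py
python3 - <<'E'
from fk import *; from rig import read_state, imaging
s=read_state();outer_theta(s,'R',s["grip_width"]);local(s,'R')
d=imaging.read_camera("side");overlay(d,'R',60,s,(270,80,390,200),"pics/r5.png",k=5)
sup(s,'R',np.linspace(60.5,71.5,8),np.linspace(51,53,8),[.015,.016,.018,.020,.02,.02,.02,.02],[.020,.019,.018,.017,.016,.015,.014,.014])
E
```

```text
outer theta 57.25 tip h 119.2 overlap 20.6
inner theta 59.25 tip h 117.1 overlap 23.2
psi 50.6 x -39.8 z 160.1 lat -2.3
rot [[-0.008, -0.002, 0.002], [-0.005, -0.0, 0.0], [-0.005, 0.0, -0.0], [-0.005, -0.0, 0.0], [-0.005, 0.0, 0.0], [-0.005, -0.0, 0.0], [-0.005, -0.0, -0.0], [-0.005, 0.0, 0.0]]
pos [[2.3, -2.6, -5.3], [-0.0, -3.7, -3.4], [-0.0, -3.3, -3.3], [-0.0, -3.4, -3.2], [0.0, -4.4, -3.1], [0.0, -4.5, -3.0], [-0.0, -4.5, -2.9], [0.0, -4.5, -1.8]]
claw [np.float64(15.0), np.float64(15.0), np.float64(15.0), np.float64(15.0), np.float64(15.0), np.float64(15.0), np.float64(15.0), np.float64(15.0)]
```

View pics/r5.png

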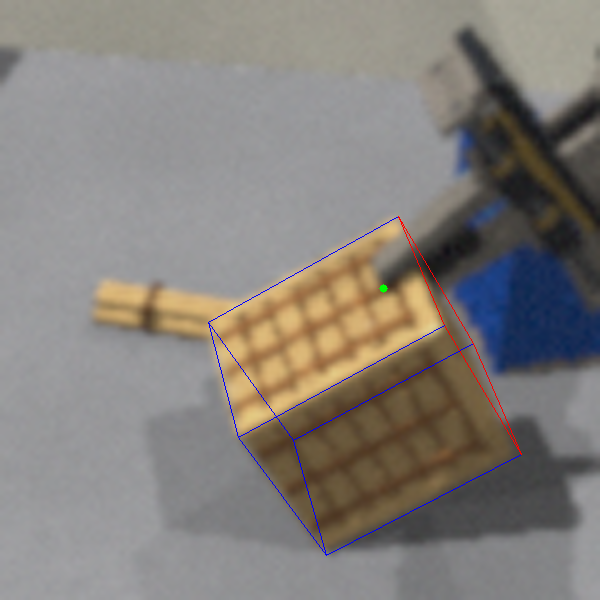

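Call:
arm_command --delta_rot '[[-0.006,0,0],[-0.005,0,0],[-0.005,0,0],[-0.005,0,0],[-0.005,0,0],[-0.005,0,0],[-0.005,0,0],[-0.005,0,0]]' --delta_pos '[[0.5,-3,-4.5],[0.4,-3.7,-3.6],[0.3,-3.7,-3.4],[0.3,-3.7,-3.2],[0.3,-4.3,-3],[0.3,-4.4,-3],[0.3,-4.5,-2.8],[0,-4.5,-1.8]]' --claw '[15,16,18,20,20,20,20,20]'

```text
time_s: 16.85
position: [0.4836, -0.2871, 0.151]
tcp_rot: [2.217, 0.001, 1.864]
contact_force: [0.0, -0.5, -1.8]
grip_width: 0.0202
```

Run:
```python
from fk import *; from rig import read_state, imaging
s=read_state();st(s);local(s,'R');outer_theta(s,'R',s["grip_width"])
d=imaging.read_camera("side");overlay(d,'R',71,s,(270,80,390,200),"pics/r6.png",k=5)
sup(s,'R',np.linspace(73,83,8),np.linspace(53.2,54.5,8),.024,.014)
```

```text
16.85 [ 0.4836 -0.2871  0.151 ] [2.217e+00 1.000e-03 1.864e+00] q [-1.27   0.048  2.137  1.021  1.21  -2.081] F [ 0.  -0.5 -1.8] g 0.0202
psi 52.9 x -81.3 z 151.0 lat 0.0
outer theta 68.5 tip h 128.3 overlap 11.2
inner theta 72.0 tip h 127.2 overlap 13.7
rot [[-0.004, -0.002, 0.004], [-0.003, 0.0, -0.0], [-0.003, -0.0, 0.0], [-0.003, -0.0, -0.0], [-0.003, 0.0, 0.0], [-0.003, 0.0, 0.0], [-0.003, -0.0, -0.0], [-0.003, 0.0, -0.0]]
pos [[-0.0, -0.4, -0.8], [-0.0, -4.2, -1.5], [-0.0, -4.3, -1.4], [-0.0, -4.3, -1.3], [-0.0, -4.3, -1.2], [0.0, -4.3, -1.1], [-0.0, -4.4, -1.0], [-0.0, -4.4, -0.9]]
claw [np.float64(24.0), np.float64(24.0), np.float64(24.0), np.float64(24.0), np.float64(24.0), np.float64(24.0), np.float64(24.0), np.float64(24.0)]
```

View pics/r6.png

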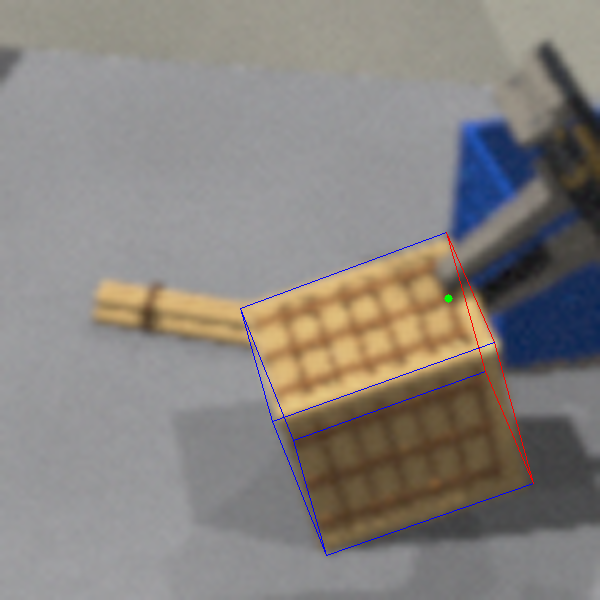

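Call:
arm_command --delta_rot '[[-0.003,0,0],[-0.003,0,0],[-0.003,0,0],[-0.003,0,0],[-0.003,0,0],[-0.003,0,0],[-0.003,0,0],[-0.003,0,0]]' --delta_pos '[[0,-2.5,-0.5],[0,-4.2,-1],[0,-4.3,-1.2],[0,-4.3,-1.2],[0,-4.3,-1.2],[0,-4.3,-1],[0,-4.3,-1],[0,-4.3,-0.8]]' --claw '[21,22,23,24,24,24,24,24]'

```text
time_s: 17.7
position: [0.4567, -0.2953, 0.1272]
tcp_rot: [2.192, 0.001, 1.864]
contact_force: [0.2, -0.7, -1.9]
grip_width: 0.0238
```

Run:
```python
from fk import *; from rig import read_state, imaging
s=read_state();st(s);local(s,'R');outer_theta(s,'R',s["grip_width"])
sup(s,'R',np.linspace(84,91.5,8),np.linspace(54.3,55,8),.028,.013)
```

```text
17.7 [ 0.4567 -0.2953  0.1272] [2.192e+00 1.000e-03 1.864e+00] q [-1.351  0.096  2.165  1.031  1.239 -2.193] F [ 0.2 -0.7 -1.9] g 0.0238
psi 54.4 x -109.4 z 127.2 lat -0.1
outer theta 81.5 tip h 121.6 overlap 16.3
inner theta 84.5 tip h 127.1 overlap 15.3
rot [[0.002, -0.002, 0.003], [-0.002, -0.0, -0.0], [-0.002, 0.0, 0.0], [-0.002, -0.0, -0.0], [-0.002, 0.0, 0.0], [-0.002, -0.0, 0.0], [-0.002, 0.0, 0.0], [-0.002, -0.0, -0.0]]
pos [[0.1, 4.2, -2.0], [-0.0, -3.3, -0.5], [-0.0, -3.3, -0.5], [0.0, -3.3, -0.4], [-0.0, -3.3, -0.4], [0.0, -3.3, -0.3], [-0.0, -3.3, -0.3], [-0.0, -3.3, -0.2]]
claw [np.float64(28.0), np.float64(28.0), np.float64(28.0), np.float64(28.0), np.float64(28.0), np.float64(28.0), np.float64(28.0), np.float64(28.0)]
```

Call:
arm_command --delta_rot '[[0,0,0],[0,0,0],[0,0,0],[0,0,0],[0,0,0],[0,0,0],[0,0,0],[0,0,0]]' --delta_pos '[[0,-1,-1],[0,-2,-0.8],[0,-2.8,-0.5],[0,-2.8,-0.5],[0,-2.8,-0.4],[0,-2.8,-0.3],[0,-2.5,-0.3],[0,-2,0]]' --claw '[25,26,27,28,29,30,31,32]'

```text
time_s: 18.5
position: [0.4423, -0.3001, 0.1136]
tcp_rot: [2.19, 0.002, 1.863]
contact_force: [-0.2, 0.1, -0.1]
grip_width: 0.0319
```

Call:
arm_command --delta_rot '[[0,0,0],[0,0,0],[0,0,0],[0,0,0],[0,0,0],[0,0,0],[0,0,0],[0,0,0]]' --delta_pos '[[0,0,0],[0,0,0],[0,0,0],[0,0,0],[0,0,0],[0,0,0],[0,0,-8],[0,0,-15]]' --claw '[34,36,38,40,42,44,46,46]'

```text
time_s: 19.3
position: [0.4241, -0.3042, 0.1269]
tcp_rot: [2.19, -0.001, 1.866]
contact_force: [0.5, -0.9, 0.0]
grip_width: 0.046
```

Run:
```python
from fk import *; from rig import read_state, imaging
s=read_state();st(s)
d=imaging.read_camera("side");pickle.dump(d,open("sR.pkl","wb"));overlay(d,'R',90,s,(270,80,390,200),"pics/r7.png",k=5)
cv2.imwrite("pics/r7b.png",cv2.resize(d["frame"][100:190,290:400,::-1],None,fx=7,fy=6,interpolation=cv2.INTER_CUBIC))
```

```text
19.3 [ 0.4241 -0.3042  0.1269] [ 2.190e+00 -1.000e-03  1.866e+00] q [-1.435  0.083  2.182  0.989  1.296 -2.232] F [ 0.5 -0.9  0. ] g 0.046
```

View pics/r7.png

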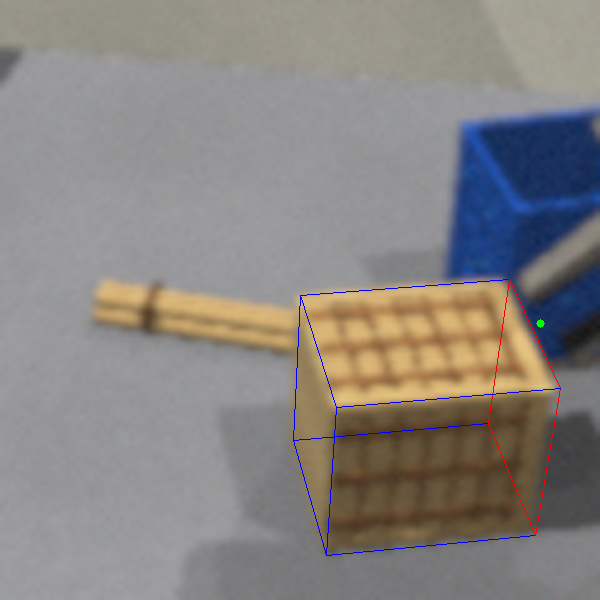

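View pics/r7b.png

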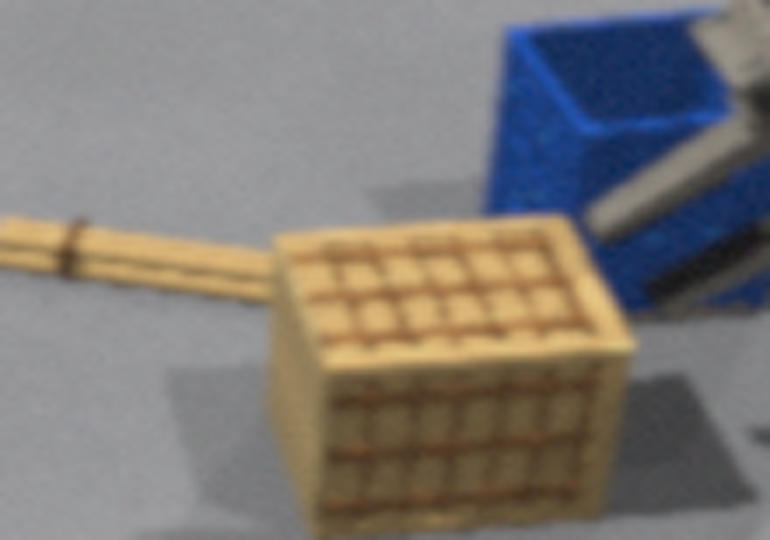

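Run:
```python
from h import *
d=pickle.load(open("sR.pkl","rb")); hsv=cv2.cvtColor(d["frame"],cv2.COLOR_RGB2HSV)
b=boxpts('R',np.radians(90)); 
for k in [(0,.06,0),(.12,.06,0),(0,-.06,0),(.12,-.06,0)]: print(k,np.round(px(d,b[k]),1))
for v in range(138,192,3): print(v,hsv[v,326:342,2])
```

```text
(0, 0.06, 0) [334.9 190.6]
(0.12, 0.06, 0) [336.9 161.1]
(0, -0.06, 0) [328.2 167.6]
(0.12, -0.06, 0) [329.6 138.5]
138 [152 153 153 159 166 172 176 180 184 193 197 201 205 207 207 208]
141 [178 173 172 187 205 212 213 211 205 191 175 171 173 176 182 179]
144 [212 213 199 180 177 189 199 204 206 207 199 177 173 191 197 199]
147 [194 185 171 156 157 178 201 214 216 215 212 202 187 195 209 212]
150 [119 126 137 144 147 153 174 182 179 181 182 184 186 168 152 167]
153 [148 145 147 148 146 147 154 177 198 213 216 217 215 209 191 191]
156 [155 151 153 151 150 146 147 154 169 168 164 172 179 181 181 171]
159 [149 149 150 152 153 150 146 146 154 172 197 216 224 223 221 219]
162 [131 135 139 144 152 151 148 145 146 145 141 135 128 123 123 121]
165 [132 131 136 144 147 151 150 147 145 136 121 104  98  94  97  97]
168 [131 128 133 139 144 146 150 149 146 133 114  98  89  88  91  90]
171 [127 122 126 133 138 146 148 152 148 132 116 105 104 107 103  98]
174 [124 126 122 125 133 140 142 148 149 134 110  96  96 104 110 112]
177 [123 123 123 123 129 135 140 145 140 126 104  90  87  94  91  84]
180 [123 120 122 122 123 129 137 141 134 124 107 104 103 106 104  94]
183 [125 125 124 123 123 121 130 134 127 109 105 109 112 106  99  96]
186 [132 127 126 123 123 119 121 124 121 104  94  93  93  88  89  90]
189 [125 124 123 124 122 122 124 122 122 113 102 102 105 104 101 100]
```

R's underside shows at rows 140–190, columns 328–337, and is evenly plywood-bright (V about 145) where a 62 mm black ring would lie. So R is bare and crate L carries the stamp. I retract and measure L from the top camera.

Call:
arm_command --delta_rot '[[0,0,0],[0,0,0],[0,0,0],[0.1,0,0],[0.14,0,0],[0.14,0,0],[0.14,0,0],[0.14,0,0]]' --delta_pos '[[0,0,-20],[0,0,-25],[0,5,-25],[0,10,-25],[0,15,-25],[0,10,-20],[0,0,-15],[0,0,-10]]' --claw '[46,46,46,60,70,80,90,90]'

```text
time_s: 20.15
position: [0.3241, -0.3364, 0.2724]
tcp_rot: [2.872, 0.001, 1.847]
contact_force: [0.1, 0.1, -0.6]
grip_width: 0.0838
```

Run:
```python
from fk import *; from rig import read_state, imaging
s=read_state();st(s)
d=imaging.read_camera("top");pickle.dump(d,open("t2.pkl","wb"));cv2.imwrite("pics/t2.png",d["frame"][:,:,::-1])
P=cloud(d)
for n,(u0,v0,u1,v1) in dict(L=(190,180,275,280),Rr=(350,180,425,285)).items():
    q=P[v0:v1,u0:u1]; m=(q[...,2]>.112)&(q[...,2]<.128)
    pts=q[m]; print(n,m.sum(),cv2.minAreaRect(pts[:,:2].astype(np.float32)*1000),np.median(pts[:,2]))
```

```text
20.15 [ 0.3241 -0.3364  0.2724] [2.872e+00 1.000e-03 1.847e+00] q [-1.26  -0.256  1.906  0.27   1.484 -1.558] F [ 0.1  0.1 -0.6] g 0.0838
L 1645 ((474.4145812988281, 273.43072509765625), (150.62791442871094, 212.22532653808594), 79.11970520019531) 0.12000247598707037
Rr 1610 ((499.9751892089844, -281.8955383300781), (139.3301544189453, 120.61192321777344), 16.7774658203125) 0.119529917623026
```

View pics/t2.png

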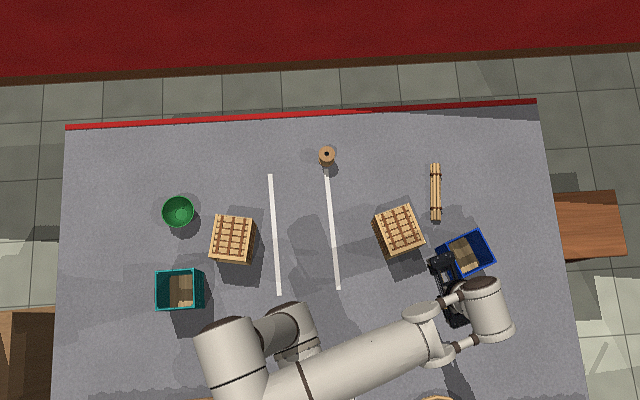

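The top view shows both crates on their sides, L at (233,238) and R at (399,230), with the decoys, bowl, canes and spool undisturbed. I re-fit L without the turquoise crate's pixels.

Run:
```python
from fk import *; from rig import read_state
d=pickle.load(open("t2.pkl","rb"));P=cloud(d)
q=P[180:275,206:275];m=(q[...,2]>.112)&(q[...,2]<.128);pts=q[m]
r=cv2.minAreaRect(pts[:,:2].astype(np.float32)*1000);print(r);print(np.round(cv2.boxPoints(r)))
s=read_state()
# tool for push: x_tool direction along push (-y lane), jaws along lane x, yaw .033 ; candidates
for yaw in(.0327,):
  Rt=toolR(yaw,0); print(Rt.round(2))
  q=s["qpos"]
  for p in ([.505,.345,.25],[.505,.345,.055],[.505,.10,.055]):
    qq,c=ik(np.array(p),Rt,[.5,.2,1.7,0,1.3,.3]); print(p,np.round(qq,2),c)
```

```text
((506.9490051269531, 251.87396240234375), (120.3525161743164, 140.15475463867188), 79.26718139648438)
[[427. 206.]
 [565. 180.]
 [587. 298.]
 [449. 324.]]
[[-0.03  1.    0.  ]
 [ 1.    0.03  0.  ]
 [ 0.    0.   -1.  ]]
[0.505, 0.345, 0.25] [0.4  0.23 1.44 0.   1.47 0.37] 5.963379716717002e-22
[0.505, 0.345, 0.055] [ 0.4   0.42  1.62 -0.    1.11  0.37] 2.7305581472311983e-17
[0.505, 0.1, 0.055] [-0.04  0.19  1.9  -0.    1.05 -0.07] 3.392304355835755e-28
```

Run:
```python
from fk import *; from rig import read_state
s=read_state()
plan(s,[.525,.348,.26],toolR(-.187,0),16,91)
```

```text
tool-frame shift mm [603.2 363.4 111. ] rot [ 0.264 -0.055  0.466] n 16
rot [[0.016, -0.003, 0.029], [0.016, -0.003, 0.029], [0.016, -0.003, 0.029], [0.016, -0.003, 0.029], [0.016, -0.003, 0.029], [0.016, -0.003, 0.029], [0.016, -0.003, 0.029], [0.016, -0.003, 0.029]]
pos [[37.7, 22.7, 6.9], [38.4, 21.7, 6.4], [39.0, 20.7, 6.0], [39.6, 19.6, 5.5], [40.2, 18.6, 5.0], [40.7, 17.5, 4.6], [41.2, 16.4, 4.2], [41.7, 15.2, 3.8]]
claw [91, 91, 91, 91, 91, 91, 91, 91]
rot [[0.016, -0.003, 0.029], [0.016, -0.003, 0.029], [0.016, -0.003, 0.029], [0.016, -0.003, 0.029], [0.016, -0.003, 0.029], [0.016, -0.003, 0.029], [0.016, -0.003, 0.029], [0.016, -0.003, 0.029]]
pos [[42.1, 14.0, 3.4], [42.6, 12.9, 3.0], [42.9, 11.7, 2.7], [43.2, 10.5, 2.4], [43.5, 9.2, 2.0], [43.8, 8.0, 1.8], [44.0, 6.7, 1.5], [44.2, 5.5, 1.2]]
claw [91, 91, 91, 91, 91, 91, 91, 91]
```

Call:
arm_command --delta_rot '[[0.016,-0.003,0.029],[0.016,-0.003,0.029],[0.016,-0.003,0.029],[0.016,-0.003,0.029],[0.016,-0.003,0.029],[0.016,-0.003,0.029],[0.016,-0.003,0.029],[0.016,-0.003,0.029]]' --delta_pos '[[37.7,22.7,6.5],[38.4,21.7,6],[39,20.7,5.5],[39.6,19.6,5],[40,18.6,5],[40.7,17.5,4.5],[41,16.4,4],[41.7,15,3.5]]' --claw '[91,91,91,91,91,91,91,91]'

```text
time_s: 21.0
position: [0.4276, 0.0147, 0.2687]
tcp_rot: [2.999, -0.029, 1.604]
contact_force: [0.4, -0.5, 1.4]
grip_width: 0.0909
```

Run:
```python
from fk import *; from rig import read_state
s=read_state();st(s)
plan(s,[.525,.348,.25],toolR(-.187,0),8,91)
```

```text
21.0 [0.4276 0.0147 0.2687] [ 2.999 -0.029  1.604] q [-0.309 -0.412  2.015  0.076  1.415 -0.347] F [ 0.4 -0.5  1.4] g 0.0909
tool-frame shift mm [329.2 103.2  43.4] rot [ 0.139 -0.045  0.218] n 8
rot [[0.017, -0.006, 0.027], [0.017, -0.006, 0.027], [0.017, -0.006, 0.027], [0.017, -0.006, 0.027], [0.017, -0.006, 0.027], [0.017, -0.006, 0.027], [0.017, -0.006, 0.027], [0.017, -0.006, 0.027]]
pos [[41.1, 12.9, 5.4], [41.5, 11.9, 5.0], [41.8, 10.8, 4.6], [42.2, 9.8, 4.1], [42.4, 8.7, 3.7], [42.7, 7.6, 3.4], [42.9, 6.5, 3.0], [43.1, 5.3, 2.7]]
claw [91, 91, 91, 91, 91, 91, 91, 91]
```

Call:
arm_command --delta_rot '[[0.017,-0.006,0.027],[0.017,-0.006,0.027],[0.017,-0.006,0.027],[0.017,-0.006,0.027],[0.017,-0.006,0.027],[0.017,-0.006,0.027],[0.017,-0.006,0.027],[0.017,-0.006,0.027]]' --delta_pos '[[41,13,5],[41.5,12,4.5],[41.8,10.8,4],[42,9.8,4],[42.4,8.7,3.5],[42.7,7.6,3],[43,6.5,3],[43,5.3,2.5]]' --claw '[91,91,91,91,91,91,91,91]'

```text
time_s: 21.8
position: [0.5221, 0.3623, 0.2437]
tcp_rot: [-3.12, -0.007, 1.38]
contact_force: [1.5, -0.8, 1.7]
grip_width: 0.0914
```

Run:
```python
from fk import *; from rig import read_state
s=read_state();st(s)
plan(s,[.525,.348,.16],toolR(-.187,0),1,91)
```

```text
21.8 [0.5221 0.3623 0.2437] [-3.12  -0.007  1.38 ] q [0.407 0.305 1.367 0.018 1.483 0.597] F [ 1.5 -0.8  1.7] g 0.0914
tool-frame shift mm [-14.    7.3  83.4] rot [-0.022 -0.007 -0.004] n 1
rot [[-0.022, -0.007, -0.004]]
pos [[-14.0, 7.3, 83.4]]
claw [91]
```

Call:
arm_command --delta_rot '[[-0.008,-0.003,-0.001],[-0.008,-0.002,-0.001],[-0.006,-0.002,-0.001],[0,0,0],[0,0,0],[0,0,0],[0,0,0],[0,0,0]]' --delta_pos '[[-4,2,10],[-4,2,20],[-4,2,28],[0,0,30],[0,0,30],[0,0,30],[0,0,25],[0,0,15]]' --claw '[91,91,91,91,91,91,91,91]'

```text
time_s: 22.6
position: [0.5198, 0.3476, 0.0389]
tcp_rot: [-3.119, -0.006, 1.384]
contact_force: [-0.6, -0.5, -0.6]
grip_width: 0.0909
```

Run:
```python
from fk import *; from rig import read_state, imaging
s=read_state();st(s)
d=imaging.read_camera("side");cv2.imwrite("pics/p1.png",d["frame"][:,:,::-1])
plan(s,[.525-.25*.2*0,.348,.048],toolR(-.187,0),1,91)
```

```text
22.6 [0.5198 0.3476 0.0389] [-3.119 -0.006  1.384] q [0.387 0.478 1.566 0.019 1.112 0.565] F [-0.6 -0.5 -0.6] g 0.0909
tool-frame shift mm [ 1.4  4.9 -9.2] rot [-0.023 -0.006  0.   ] n 1
rot [[-0.023, -0.006, 0.0]]
pos [[1.4, 4.9, -9.2]]
claw [91]
```

View pics/p1.png

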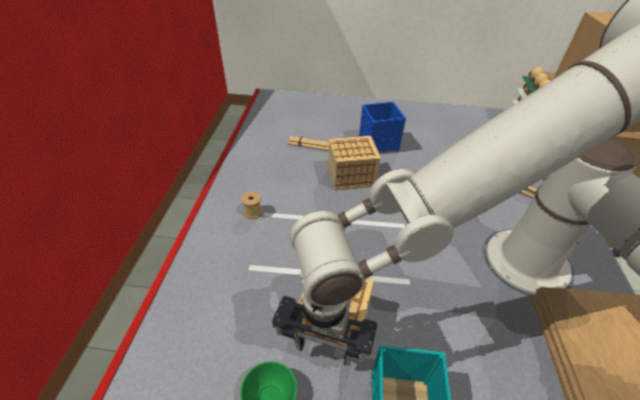

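```bash
cat > push.py <<'E'
from fk import *; from rig import read_state
import sys
def P(y): # waypoint by TCP y
    y0,y1=.320,.15
    f=np.clip((y0-y)/(y0-y1),0,1); yaw=-.187+f*(.187+.0327)
    g=np.clip((.348-y)/(.348-.094),0,1); x=.522+(.512-.522)*g
    return np.array([x,y,.047]),toolR(yaw,0)
if __name__=="__main__":
    s=read_state();st(s);ys=[float(a) for a in sys.argv[1:]]
    traj(s,'L',[P(y) for y in ys],91)
E
python3 push.py .344 .336 .328 .320 .312 .303 .294 .285
```

```text
22.65 [0.5183 0.3469 0.0365] [-3.116 -0.004  1.384] q [0.387 0.481 1.569 0.019 1.112 0.566] F [-1.4 -0.5 -1.7] g 0.0909
rot [[-0.026, -0.004, 0.0], [0.0, 0.0, 0.0], [0.0, 0.0, 0.0], [0.0, 0.0, 0.0], [0.0, 0.0, -0.01], [0.0, 0.0, -0.012], [0.0, 0.0, -0.012], [0.0, 0.0, -0.012]]
pos [[-2.1, 3.8, -10.6], [-7.9, 1.2, 0.0], [-7.9, 1.2, 0.0], [-7.9, 1.2, 0.0], [-7.9, 1.2, 0.0], [-8.9, 1.2, 0.0], [-8.9, 1.1, 0.0], [-8.9, 1.0, 0.0]]
claw [91, 91, 91, 91, 91, 91, 91, 91]
```

Call:
arm_command --delta_rot '[[-0.015,-0.003,0],[-0.01,0,0],[0,0,0],[0,0,0],[0,0,-0.01],[0,0,-0.012],[0,0,-0.012],[0,0,-0.012]]' --delta_pos '[[-2,3,-6],[-8,2,-5],[-8,1.2,0],[-8,1.2,0],[-8,1.2,0],[-9,1.2,0],[-9,1,0],[-9,1,0]]' --claw '[91,91,91,91,91,91,91,91]'

```text
time_s: 23.45
position: [0.5226, 0.2813, 0.0541]
tcp_rot: [3.133, -0.008, 1.433]
contact_force: [1.0, 2.0, -0.3]
grip_width: 0.0911
```

```bash
python3 push.py .275 .264 .253 .242 .231 .22 .209 .198
python3 - <<'E'
from fk import *; from rig import imaging
d=imaging.read_camera("side");cv2.imwrite("pics/p2.png",cv2.resize(d["frame"][200:390,220:420,::-1],None,fx=3,fy=3))
E
```

```text
23.45 [0.5226 0.2813 0.0541] [ 3.133 -0.008  1.433] q [0.288 0.369 1.681 0.005 1.081 0.424] F [ 1.   2.  -0.3] g 0.0911
rot [[0.008, -0.008, -0.009], [0.0, 0.0, -0.014], [0.0, 0.0, -0.014], [0.0, 0.0, -0.014], [0.0, 0.0, -0.014], [0.0, 0.0, -0.014], [0.0, 0.0, -0.014], [0.0, 0.0, -0.014]]
pos [[-6.8, -2.7, 7.0], [-11.0, 1.0, 0.0], [-11.0, 0.8, 0.0], [-11.0, 0.7, 0.0], [-11.0, 0.5, 0.0], [-11.0, 0.4, 0.0], [-11.0, 0.2, 0.0], [-11.0, 0.0, 0.0]]
claw [91, 91, 91, 91, 91, 91, 91, 91]
```

View pics/p2.png

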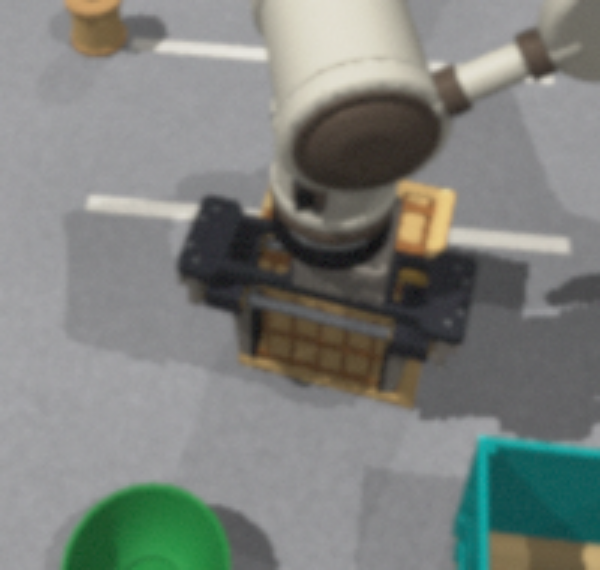

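Call:
arm_command --delta_rot '[[0.004,-0.004,-0.01],[0.004,-0.004,-0.014],[0,0,-0.014],[0,0,-0.014],[0,0,-0.014],[0,0,-0.014],[0,0,-0.014],[0,0,-0.014]]' --delta_pos '[[-8,-2,3],[-11,-1,3],[-11,0.5,0.5],[-11,0.5,0.5],[-11,0.5,0.5],[-11,0.4,0.5],[-11,0.2,0.5],[-11,0,0]]' --claw '[91,91,91,91,91,91,91,91]'

```text
time_s: 24.3
position: [0.5162, 0.1955, 0.0483]
tcp_rot: [3.136, -0.006, 1.55]
contact_force: [0.1, 3.2, 0.4]
grip_width: 0.0907
```

```bash
python3 push.py .187 .176 .165 .154 .143 .133 .123 .114
```

```text
24.3 [0.5162 0.1955 0.0483] [ 3.136 -0.006  1.55 ] q [0.14  0.285 1.802 0.006 1.048 0.158] F [0.1 3.2 0.4] g 0.0907
rot [[0.006, -0.006, -0.005], [0.0, 0.0, -0.014], [0.0, 0.0, -0.014], [0.0, 0.0, -0.014], [0.0, 0.0, -0.005], [0.0, 0.0, 0.0], [0.0, 0.0, 0.0], [0.0, 0.0, 0.0]]
pos [[-8.5, -0.4, 1.2], [-11.0, -0.3, 0.0], [-11.0, -0.4, 0.0], [-11.0, -0.6, 0.0], [-11.0, -0.7, 0.0], [-10.0, -0.7, 0.0], [-10.0, -0.7, 0.0], [-9.0, -0.6, 0.0]]
claw [91, 91, 91, 91, 91, 91, 91, 91]
```

Call:
arm_command --delta_rot '[[0.004,-0.004,-0.006],[0,0,-0.014],[0,0,-0.014],[0,0,-0.012],[0,0,-0.005],[0,0,0],[0,0,0],[0,0,0]]' --delta_pos '[[-8.5,0,1],[-11,0,0],[-11,-0.4,0],[-11,-0.5,0],[-11,-0.6,0],[-10,-0.6,0],[-10,-0.6,0],[-8,-0.5,0]]' --claw '[91,91,91,91,91,91,91,91]'

```text
time_s: 25.1
position: [0.514, 0.1111, 0.0475]
tcp_rot: [3.14, -0.003, 1.606]
contact_force: [1.7, 3.9, 1.9]
grip_width: 0.0909
```

Run:
```python
from fk import *; from rig import imaging,read_state
s=read_state();st(s)
for n in("top","side"):
    d=imaging.read_camera(n);cv2.imwrite(f"pics/q_{n}.png",d["frame"][:,:,::-1]);pickle.dump(d,open(f"q_{n}.pkl","wb"))
```

```text
25.1 [0.514  0.1111 0.0475] [ 3.140e+00 -3.000e-03  1.606e+00] q [-0.019  0.23   1.872  0.004  1.038 -0.056] F [1.7 3.9 1.9] g 0.0909
```

View pics/q_top.png

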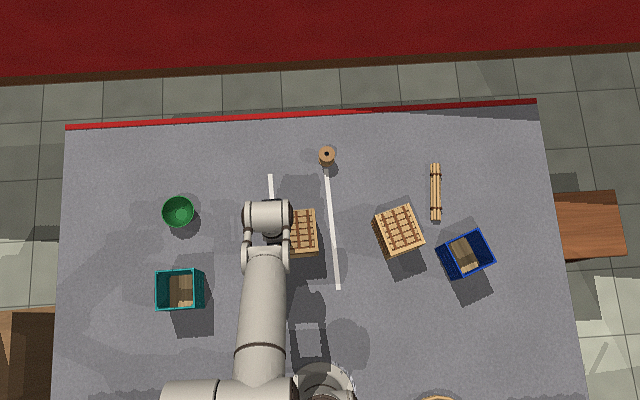

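View pics/q_side.png

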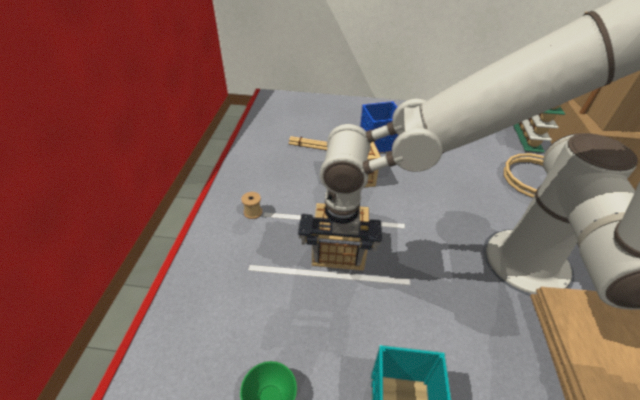

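Run:
```python
from h import *
d=pickle.load(open("q_top.pkl","rb"));P=cloud(d)
q=P[200:270,290:326];m=(q[...,2]>.114)&(q[...,2]<.126);pts=q[m]
print(m.sum(),np.percentile(pts[:,0],[0.5,99.5]),np.percentile(pts[:,1],[.5,1,2]))
r=cv2.minAreaRect(pts[:,:2].astype(np.float32)*1000);print(r);print(np.round(cv2.boxPoints(r)))
a=.0327
for p in cv2.boxPoints(r): print("lane lat", np.round(-(p[0]-532)*np.sin(a)+(p[1]-24.5)*np.cos(a),1))
```

```text
1004 [0.44470965 0.5825664 ] [-0.01980354 -0.01882263 -0.01780789]
((513.4515380859375, 24.11408042907715), (139.25733947753906, 88.1624984741211), 1.16620671749115)
[[443.  67.]
 [445. -21.]
 [584. -19.]
 [582.  70.]]
lane lat 45.2
lane lat -43.0
lane lat -44.7
lane lat 43.4
```

The crate's right face is at −44 mm across the lane, where a centred crate would be at −60. I push about 16 mm more.

Call:
arm_command --delta_rot '[[0,0,0],[0,0,0],[0,0,0],[0,0,0],[0,0,0],[0,0,0],[0,0,0],[0,0,0]]' --delta_pos '[[-4,0,0],[-5,0,0],[-4,0,0],[-3,0,0],[0,0,0],[5,0,0],[15,0,0],[25,0,0]]' --claw '[91,91,91,91,91,91,91,91]'

```text
time_s: 26.0
position: [0.5121, 0.1381, 0.0463]
tcp_rot: [-3.14, -0.0, 1.601]
contact_force: [-0.4, -0.5, -0.2]
grip_width: 0.0907
```

Call:
arm_command --delta_rot '[[0,0,0],[0,0,0],[0,0,0],[0,0,0],[0,0,0],[0,0,0],[0,0,0],[0,0,0]]' --delta_pos '[[30,0,-10],[30,0,-25],[20,0,-30],[20,0,-40],[35,0,-40],[40,-15,-20],[40,-20,0],[40,-20,0]]' --claw '[91,91,91,91,91,91,91,91]'

```text
time_s: 26.8
position: [0.4437, 0.4037, 0.213]
tcp_rot: [-3.135, 0.001, 1.6]
contact_force: [0.2, 0.1, -0.9]
grip_width: 0.0908
```

Run:
```python
from h import *; from rig import imaging,read_state
s=read_state();st(s)
for n in("top","side"):
    d=imaging.read_camera(n);cv2.imwrite(f"pics/w_{n}.png",d["frame"][:,:,::-1]);pickle.dump(d,open(f"w_{n}.pkl","wb"))
d=pickle.load(open("w_top.pkl","rb"));P=cloud(d)
for n,(u0,v0,u1,v1) in dict(L=(262,195,340,280),Rr=(350,180,425,285)).items():
    q=P[v0:v1,u0:u1];m=(q[...,2]>.114)&(q[...,2]<.126);pts=q[m]
    r=cv2.minAreaRect(pts[:,:2].astype(np.float32)*1000);print(n,m.sum(),r)
    a=.0327
    if n=='L':
      for p in cv2.boxPoints(r): print("lane x,lat", np.round((p[0]-532)*np.cos(a)+(p[1]-24.5)*np.sin(a),1),np.round(-(p[0]-532)*np.sin(a)+(p[1]-24.5)*np.cos(a),1))
```

```text
26.8 [0.4437 0.4037 0.213 ] [-3.135e+00  1.000e-03  1.600e+00] q [0.536 0.228 1.52  0.003 1.4   0.506] F [ 0.2  0.1 -0.9] g 0.0908
L 1512 ((513.9169921875, 23.25615692138672), (140.19337463378906, 119.53114318847656), 2.0239784717559814)
lane x,lat -88.4 58.9
lane x,lat -88.1 -60.6
lane x,lat 52.1 -60.2
lane x,lat 51.8 59.3
Rr 1492 ((500.1671447753906, -281.528564453125), (139.26560974121094, 121.0909423828125), 16.454999923706055)
```

View pics/w_top.png

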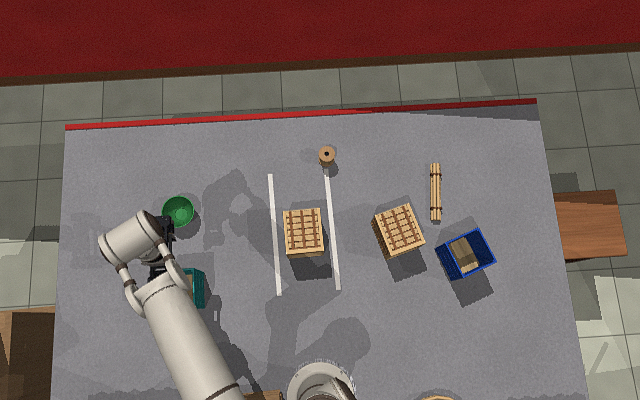

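View pics/w_side.png

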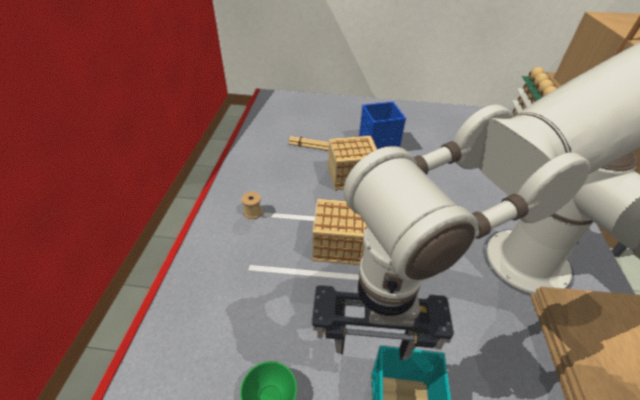

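Crate L is centred in the lane: ±60 mm across against ±90 allowed, and −88 to +52 mm along its ±210. R hasn't moved, and the bowl, canes, spool and decoys are where they were. The tool is clear at z = 0.21, so I hand in.

```bash
python3 -c "
from rig import env
print(env.hand_in())"
```

```text
the job is handed in; nothing more can be done
None
```

Both crates were tipped towards the robot onto their sides, and the one I took to be stamped is in the dispatch line. I handed the job in at about 27 s; no verdict was given.

- **Tipping:** the fingers sat loosely either side of each far wall. The outer finger pushed the crate over and the inner one bore it down until it lay flat. There was no gripping or lifting. Each crate slid about 5 mm towards the robot as it tipped.
- **Which crate:** this was by elimination. The right crate's underside showed, at a low angle, as bare plywood in the side camera. I took the left crate to be the stamped one, but its underside faced away from both cameras, so I never saw the stamp itself.
- **Push into the lane:** I pushed the left crate sideways with the open fingertips.

**Last checks:**
- **Left crate:** it lies 59–61 mm either side of the lane's middle, against 90 mm allowed. Along the lane it spans −88 to +52 mm of ±210 mm. It is square to the lane within about 0.2°.
- **Right crate:** it is within 0.5 mm of where it was tipped.
- **Other objects:** the bowl, canes, spool and the blue and turquoise crates look undisturbed.
- **Forces:** readings at the end of each move stayed under about 5 N. None of the final checks failed or disagreed.

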